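# Nip up a blender jar's locking ring with the two-pin spanner

## Task

The blender jar's blade ring has only been run on loosely: take the two-pin spanner from its seat in the blue tray, set both pins fully into two opposite holes of the ring, and only then turn the ring clockwise until it comes up firm at its stop. Feel for the holes with a light press and turn gently, never forcing the spanner against the ring or jar nor turning the ring on one pin, and keep the gripper itself off both. Then stand the spanner upright back in its seat and let go, leaving the other things on the counter where they are.

Things in the scene. Friction and masses are not known exactly. Their poses are not given: they have to be found in the camera images.
- jar: Clear blender jar upside down in a black stand 150 mm square, screwed down, it does not move. Origin on the counter under its axis, z up. Its black base skirt (110 mm across, 98 inside) faces up: rim 175 mm high, recessed floor at 157 mm with the ring on it. Handle on the +x side reaches 104 mm from the axis, heights 43 to 143 mm. White line on the rim at the -x side: index mark.
- lock_ring (a joint): Angle in rad by which the ring has been screwed down: grows as it turns clockwise seen from above; stops at 0.9, coming up firm within about 0.03 (fully home: the ring's red mark then points at the jar's white line). Starts between 0 and 0.35. The thread drags with about 0.2 N m throughout; the ring stays where it is left.
- ring_top (a point): On the jar's fixed axis, level with the ring's upper face (169 mm high), axes as the jar's. Ring: aluminium, 61 to 65 mm across, 12 thick, four round holes 7.5 mm wide, 9.5 deep, 22 mm from its centre; at joint value q they lie at angles -q, 90, 180, 270 deg -q from the jar's +x. Still loose, ring and hub sit 3 to 4 mm off the axis to some side and slide stiffly (12 N).
- spanner: Two-pin spanner, about 0.2 kg. Steel bar 70 (x) by 20 (y) by 12 mm high; under it two flat-ended pins 6 mm thick, 8 mm long, 22 mm either side of the middle along x. Above the bar a flat upright red grip 44 mm (x) by 12 mm (y), from 20 to 68 mm above the bar's underside. Origin: middle of the bar's underside, z up. Starts upright in its seat. Fully in, the bar lies on the ring's upper face.
- bar_mid (a point): The spanner's origin: middle of the bar's underside.
- pin_a (a point): Tip of the pin on the spanner's +x side, 8 mm below the bar's underside.
- pin_b (a point): Tip of the pin on the spanner's -x side, 8 mm below the bar's underside.
- tray: Blue service tray 170 (x) by 104 mm (y), fixed, rim 14 mm high. On its -x half stands the spanner's seat, a block 44 mm (x) by 92 mm (y), 38 mm high, with a slot 28 mm (x) by 78 mm (y) for the bar. Origin: on the counter under the tray's middle.
- seat (a point): Middle of the slot's floor in the tray, 28 mm above the counter, 10 mm below the block's top: the bar's underside rests here, with the pins in a trench 14 by 60 mm, 10 mm deep. The slot, and the x axis of the seated spanner (either way round), runs along this point's y axis.
- gasket: black rubber ring, 60 mm across, 6 mm thick, lying in the tray's dish; origin under its centre
- jar_lid: black jar lid with a clear plug, 128 mm across, 30 mm high; origin under its centre
- old_blades: worn-out blade assembly, steel, 56 mm disc with four blades, 40 mm high; origin under its centre
- paper_cup: white paper cup, 86 mm across, 110 mm high; origin under its centre
- driver: screwdriver lying on the counter
- cleaner: white bottle with an orange cap, 60 mm across, 160 mm high; origin under its centre
Mind the look-alikes: they are no part of the job. What is shaped like the spanner but turquoise or white is not meant. Of the things that look like the tray, the larger one is meant.

How it is judged (in metres and radians):
On the way, in this order (a step that is already met when the one before it is completed fails the run):
1. both pins are fully in two opposite holes of the ring (z of each of pin_a, pin_b in the frame of ring_top below -0.0055 m and horizontal distance between bar_mid and ring_top below 0.007 m), for 0.2 s.
2. the ring has been turned to its stop, both pins still in (z of each of pin_a, pin_b in the frame of ring_top below -0.004 m and horizontal distance between bar_mid and ring_top below 0.007 m and value of joint lock_ring above 0.85 rad), for 0.2 s.
At the end, for the whole second after the job is handed in: the ring is home (joint above 0.85 rad, its stop is 0.9) and the spanner stands at rest and released in its seat: the middle of its bar within 7 mm of the seat point, tilted less than 0.1 rad (value of joint lock_ring above 0.85 rad and distance between bar_mid and seat below 0.007 m and angle between spanner's own z axis and vertical below 0.1 rad and linear speed of spanner below 0.02 m/s and contact force between spanner and the fingers below 0.1 N); the robot touches nothing.
It fails at once if the spanner is forced against the ring or jar (over 45 N) (contact force between spanner and jar above 45 N).
It fails at once if the spanner is pressed on the ring or jar with over 25 N before both pins are in the holes (contact force between spanner and jar above 25 N and not (z of each of pin_a, pin_b in the frame of ring_top below -0.002 m and horizontal distance between bar_mid and ring_top below 0.007 m)).
It fails at once if the fingers or arm push the ring or jar (over 5 N) (contact force between any of the arm, the fingers and jar above 5 N).
It fails at once if the ring is turned before both pins are in its holes (velocity of joint lock_ring above 0.3 rad/s and not (z of each of pin_a, pin_b in the frame of ring_top below -0.002 m and horizontal distance between bar_mid and ring_top below 0.007 m)).
It fails at once if a bystander on the counter is moved more than 30 mm (distance of any of gasket, jar_lid, old_blades, paper_cup, driver, cleaner from where it was at the start of the episode above 0.03 m).
It also fails if it takes over 72 s, if anything falls off the work surface, if the arm or the gripper's body presses on something with over 40 N, if the wrist force passes 120 N, or if a joint passes its speed limit or range.

## Robot

A 6-joint arm with a two-finger parallel gripper is mounted at the origin on the work surface. World frame = base frame: x ahead of the robot, y to its left, z up, the work surface at z = 0. Lengths are in mm, angles in rad, forces in N, time in s.
With the tool pointing down it reaches from about 325 to 750 mm from the base axis. Payload 7.6 kg.
Tool frame: the origin (TCP) lies midway between the tips of the shut fingers; the grasp point (between the pads) lies 19 mm behind it; z points along the fingers, x is the direction in which the jaws open and shut, and the axes are right-handed (so a half turn about z gives the same grasp; the last joint's range is limited). The gripper opens to 85 mm and grips with 20 to 120 N. Pads are 22 mm wide; open, the fingers measure 114 mm over their backs; the gripper's body (76 mm by 85 mm) begins 54 mm behind the grasp point. The pads swing forward as they close: fully open they stand 13 mm farther back than shut.
Start: joints at [-1.41, 0.052, 1.401, -0, 1.689, -0.07], TCP at [120.121, -511.097, 193.623] pointing down, gripper open.
Joint ranges: [-2.9, 2.9], [-0.91, 2.17], [0.12, 2.37], [-1.06, 4.2], [0.26, 2.73], [-2.93, 2.93]. Speed limits (rad/s): [2.57, 2.57, 3.01, 3.14, 3.14, 3.14].

## Interface

Orientations are given as a unit quaternion [x, y, z, w].
In Python, from bench import state, capture, hand_in gives the robot as it stands.
- The arm moves only by the tool arm_command, never from a script. Its argument "increments" is a list of rows, each a list of 3 entries, a list of its own where there are three numbers: the shift along the world's x, y, z in m, then the turn, a rotation vector about the world's x, y, z in degrees, then the finger opening in m, from 0 to 0.0854. A call has 1 to 10 rows; each row is the pose to reach, as a shift and turn from the pose measured when the call began; what a row does not reach only later rows make up. A row lasts 1/12 s, in which the tool goes at most 41.7 mm and 7.16 degrees, less where a joint would pass 70% of its speed; a pose out of reach is approached as far as the arm can. A call with a gripper value outside its range is refused whole. The fingers move at their own pace and stop on an object; the grip force is fixed at half the most. Time passes only in rows, so rows that repeat a pose let the fingers close. It gives the time, the measured TCP pose, the force and the opening at its end, in the units of the state.
- state(): the state, without advancing time (a new reading comes with each control period).
- capture(name): name is "scene" or "top" or "wrist"; returns a dict with "pixels" (384x512x3 uint8, blue, green, red), "z_map" (384x512 float32, mm along the optical axis (not along the pixel's ray), 0 where there is no reading), "fx", "fy", "cx", "cy" (pixels), "k1" (the pictures are not rectified: a ray, as slopes to the right and down, at radius r is drawn at 1 + k1 r^2 times it, then the intrinsics apply), "R" (3x3) and "t" (3): a world point X has camera coordinates R X + t. Camera axes: x right, y down, z forward; pixel columns grow to the right and rows downward; lengths in mm; the calibration is good to about 2 mm. A picture is of the moment at which its call begins.
- hand_in(): hands the job in, once; it reports no verdict.
The state is a dict: "time_s": time; "joint_positions": joint angles; "joint_velocities": joint speeds; "joint_torque": joint torques, N m; "position": TCP position; "eef_rot": TCP orientation; "ft_force": force on the tool from outside, world axes, zero at the start; "wrist_torque": the same for the moment, N m; "width": opening from 0.0 (shut) to 1.0 (fully open).
Only numpy, scipy, OpenCV 4.12 (cv2) and the standard library are available. Lean on these libraries where they do the work, as an engineer would, in place of code of your own. Each camera call takes 0.05 s, during which the arm holds its last target. There are 200 camera calls.

## Working session

There is one attempt and no reset: what is moved stays moved. The work goes in short steps, Python scripts to look and compute and a tool call to move; the robot and the scene stay as the last step left them, time stands still between calls to the robot, and variables do not carry over. Pictures are saved under pics/ and viewed, about 8 in all and at most 12, crops included, and the job is handed in when it is done.

Besides the shell and the picture viewer there is one more tool, called as name(argument=value, ...), one argument or row to a line, values as JSON. arm_command: Moves the arm, as the interface text tells. Its arguments: {"type":"object","properties":{"increments":{"type":"array"}},"required":["increments"]}

```bash
mkdir -p pics; ls
cat > h.py <<'E'
import numpy as np, cv2
from bench import state, capture, hand_in
from scipy.spatial.transform import Rotation as Rn
def rays(c,uv):
    uv=np.asarray(uv,float).reshape(-1,2)
    d=np.stack([(uv[:,0]-c['cx'])/c['fx'],(uv[:,1]-c['cy'])/c['fy']],1)
    s=d.copy()
    for _ in range(20): s=d/(1+c['k1']*(s**2).sum(1,keepdims=True))
    return s
def on_plane(c,uv,z):
    s=rays(c,uv); R=np.array(c['R']); t=np.array(c['t'])
    o=-R.T@t; D=np.c_[s,np.ones(len(s))]@R
    return o+D*((z-o[2])/D[:,2])[:,None]
def by_depth(c,uv):
    uv=np.asarray(uv,float).reshape(-1,2); s=rays(c,uv)
    z=np.array([c['z_map'][int(round(v)),int(round(u))] for u,v in uv])
    return (np.c_[s,np.ones(len(s))]*z[:,None]-np.array(c['t']))@np.array(c['R'])
def proj(c,X):
    p=np.atleast_2d(X)@np.array(c['R']).T+np.array(c['t']); s=p[:,:2]/p[:,2:]
    s=s*(1+c['k1']*(s**2).sum(1,keepdims=True))
    return s*[c['fx'],c['fy']]+[c['cx'],c['cy']]
E
python3 - <<'E'
from h import *
a=capture('scene');b=capture('top')
import pickle;pickle.dump((a,b),open('s.pkl','wb'))
cv2.imwrite('pics/1s.png',cv2.resize(a['pixels'],(800,600),interpolation=cv2.INTER_CUBIC));cv2.imwrite('pics/1t.png',cv2.resize(b['pixels'],(800,600),interpolation=cv2.INTER_CUBIC))
for c in(a,b):print(c['fx'],c['k1'],-np.array(c['R']).T@c['t'])
print(state())
E
```

```text
pics
497.0602792470853 -0.11554713969045935 [1321.26478239 -829.72924912 1124.78509513]
462.812023281142 -0.019942525775664965 [ 338.97749032  -14.25308604 1746.11878125]
{'time_s': 0.1, 'joint_positions': array([-1.41031435e+00,  5.27813391e-02,  1.40162928e+00, -2.94326043e-05,
        1.68859976e+00, -7.02922429e-02]), 'joint_velocities': array([ 0.00131248, -0.00217497, -0.00422428,  0.00033479,  0.00072276,
        0.00028186]), 'joint_torque': array([ 1.15205898e-03, -3.82583427e+01, -3.60985601e+01, -6.53878965e-05,
        4.81414871e-03,  1.04280574e-06]), 'position': array([ 120.04922711, -510.75717126,  192.84965423]), 'eef_rot': array([ 7.83813537e-01, -6.20995843e-01, -5.33187268e-04, -4.67347180e-04]), 'ft_force': array([ 0.15816466, -0.83609473, -0.70569901]), 'wrist_torque': array([ 0.02434614,  0.00589174, -0.04679935]), 'width': 0.9984839201718737}
```

View pics/1t.png

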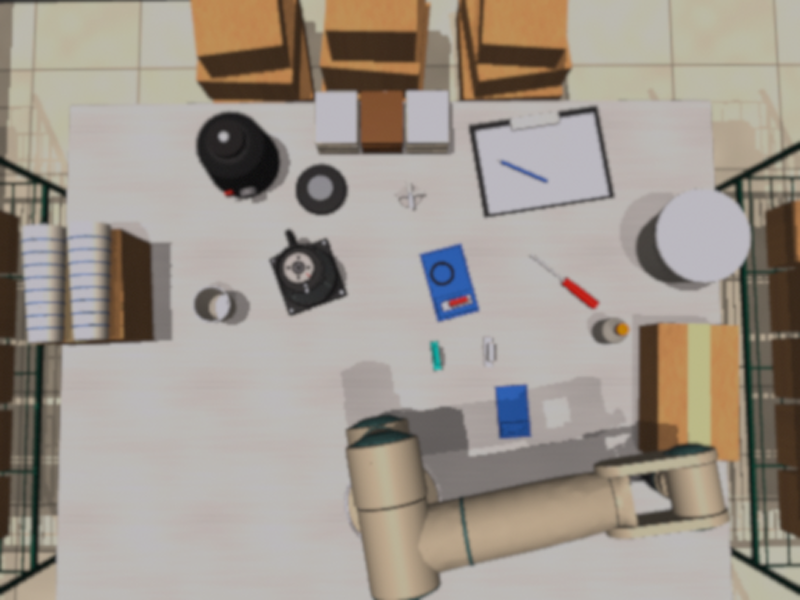

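View pics/1s.png

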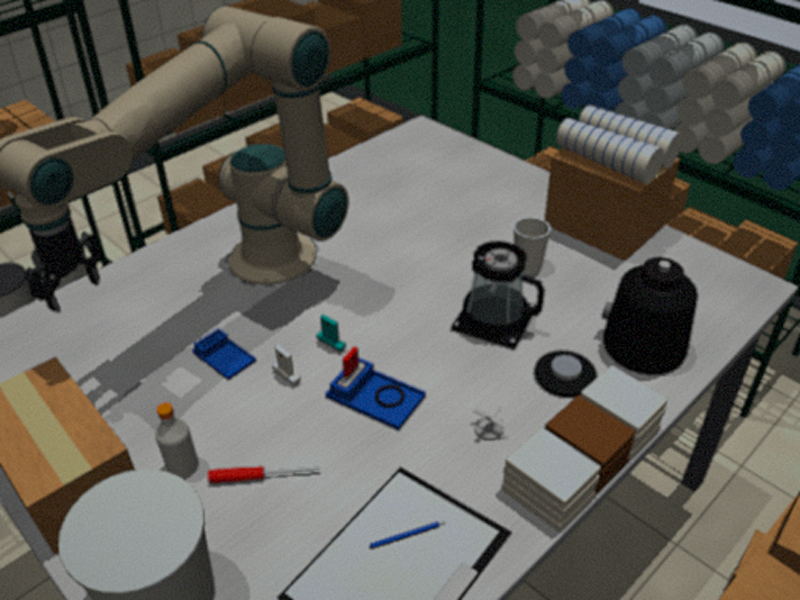

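Candidates, by pixel in the top picture (800x600):
- red-grip spanner in the large blue tray (458,303)
- turquoise look-alike (437,355)
- white look-alike (489,350)
- red screwdriver (580,292)
- small tray (512,410)

I choose the red one at (458,303). The jar is at about (303,268), with its handle towards the upper left at (290,237).

```bash
cat > m1.py <<'E'
from h import *
import pickle;a,b=pickle.load(open('s.pkl','rb'))
def red(c):
    h=cv2.cvtColor(c['pixels'],cv2.COLOR_BGR2HSV);return (((h[...,0]<8)|(h[...,0]>172))&(h[...,1]>140)&(h[...,2]>70)).astype(np.uint8)
def blue(c):
    h=cv2.cvtColor(c['pixels'],cv2.COLOR_BGR2HSV);return ((abs(h[...,0].astype(int)-111)<10)&(h[...,1]>140)&(h[...,2]>50)).astype(np.uint8)
for n,c in(('s',a),('t',b)):
  for nm,m in(('red',red(c)),('blue',blue(c))):
    k,l,st,ce=cv2.connectedComponentsWithStats(m)
    for i in range(1,k):
      if st[i,4]>30 :
        cn,_=cv2.findContours((l==i).astype(np.uint8),0,2)
        r=cv2.minAreaRect(cn[0]); bx=cv2.boxPoints(r)
        print(n,nm,st[i,4],ce[i].round(1),'rect',np.round(r[1],1),np.round(bx,1).tolist(), on_plane(c,bx,90 if nm=='red' else 14)[:,:2].round(0).tolist())
E
python3 m1.py
python3 - <<'E'
from h import *
import pickle;a,b=pickle.load(open('s.pkl','rb'))
x,y=(195,172); print(by_depth(b,[[195,172],[188,170],[293,194],[297,192],[210,170]]).round(0))
cr=np.hstack([cv2.resize(b['pixels'][140:210,160:235],(400,400),interpolation=3),cv2.resize(b['pixels'][150:210,260:320],(400,400),interpolation=3)])
cv2.imwrite('pics/2.png',cr)
E
```

```text
s red 39 [223.7 226.7] rect [ 3.5 11.3] [[218.5, 229.5], [226.5, 221.5], [229.0, 224.0], [221.0, 232.0]] [[467.0, -174.0], [458.0, -133.0], [471.0, -135.0], [480.0, -175.0]]
s red 271 [150.5 303.2] rect [ 8. 35.] [[132.6999969482422, 300.6000061035156], [167.60000610351562, 297.70001220703125], [168.1999969482422, 305.6000061035156], [133.39999389648438, 308.6000061035156]] [[508.0, -510.0], [565.0, -438.0], [587.0, -452.0], [531.0, -523.0]]
s blue 1763 [388.8  34.2] rect [48.  78.5] [[345.20001220703125, 56.20000076293945], [386.0, -10.899999618530273], [427.0, 14.100000381469727], [386.20001220703125, 81.0999984741211]] [[-107.0, 1200.0], [-599.0, 2326.0], [-131.0, 2088.0], [207.0, 1114.0]]
s blue 398 [502.1  57.5] rect [21.2 33.1] [[483.8999938964844, 60.099998474121094], [510.8999938964844, 40.79999923706055], [523.2000122070312, 58.0], [496.20001220703125, 77.30000305175781]] [[437.0, 1701.0], [431.0, 2080.0], [578.0, 1897.0], [572.0, 1555.0]]
s blue 870 [493.8  95.3] rect [49. 41.] [[470.0, 71.0], [511.0, 71.0], [511.0, 120.0], [470.0, 120.0]] [[445.0, 1520.0], [596.0, 1685.0],
[... 1314 characters left out ...]
29998779296875, 195.1999969482422]] [[467.0, -136.0], [477.0, -172.0], [467.0, -175.0], [457.0, -139.0]]
t blue 928 [286.6 178.4] rect [42.7 25.6] [[269.29998779296875, 163.3000030517578], [294.0, 156.60000610351562], [305.20001220703125, 197.8000030517578], [280.5, 204.5]] [[584.0, -74.0], [609.0, -168.0], [453.0, -208.0], [428.0, -115.0]]
t blue 579 [327.8 262.8] rect [31.7 18.3] [[317.5, 247.6999969482422], [335.79998779296875, 246.39999389648438], [338.1000061035156, 278.0], [319.79998779296875, 279.29998779296875]] [[266.0, -251.0], [271.0, -319.0], [154.0, -325.0], [150.0, -257.0]]
[[ 533.  186.  170.]
 [ 541.  212.  160.]
 [ 461. -156.   91.]
 [ 468. -170.   93.]
 [ 552.  144.   70.]]
```

View pics/2.png

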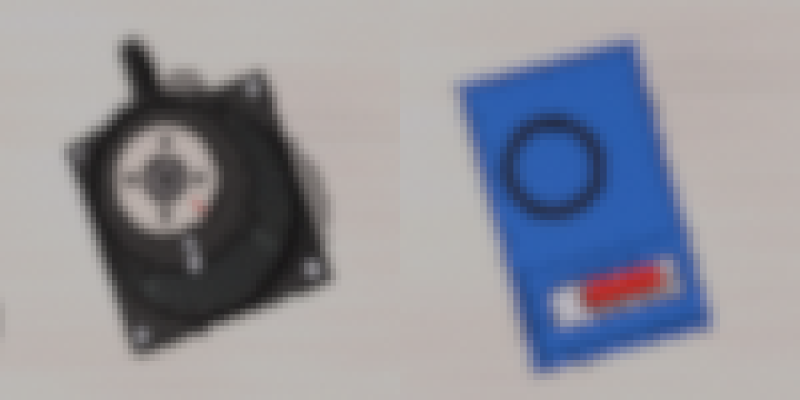

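The close crop confirms the choice: the red grip with its steel bar stands in the large tray's block, and the gasket lies in the dish. The ring's four holes, red mark and white line are also visible. I'm moving above the seat.

arm_command(
  increments=[
    [[0.348, 0.357, 0.08], [0, 0, 91], 0.0854],
    [[0.348, 0.357, 0.08], [0, 0, 91], 0.0854],
    [[0.348, 0.357, 0.08], [0, 0, 91], 0.0854],
    [[0.348, 0.357, 0.08], [0, 0, 91], 0.0854],
    [[0.348, 0.357, 0.08], [0, 0, 91], 0.0854],
    [[0.348, 0.357, 0.08], [0, 0, 91], 0.0854],
    [[0.348, 0.357, 0.08], [0, 0, 91], 0.0854],
    [[0.348, 0.357, 0.08], [0, 0, 91], 0.0854],
    [[0.348, 0.357, 0.08], [0, 0, 91], 0.0854],
    [[0.348, 0.357, 0.08], [0, 0, 91], 0.0854],
  ],
)

```text
time_s: 0.93
position: [408.1, -214.4, 259.1]
eef_rot: [0.999, -0.042, -0.001, 0.0]
ft_force: [1.4, 0.2, 0.3]
width: 1.001
```

arm_command(
  increments=[
    [[0.06, 0.06, 0.01], [0, 0, 19.2], 0.0854],
    [[0.06, 0.06, 0.01], [0, 0, 19.2], 0.0854],
    [[0.06, 0.06, 0.01], [0, 0, 19.2], 0.0854],
    [[0.06, 0.06, 0.01], [0, 0, 19.2], 0.0854],
    [[0.06, 0.06, 0.01], [0, 0, 19.2], 0.0854],
  ],
)

```text
time_s: 1.35
position: [467.9, -154.3, 268.6]
eef_rot: [0.992, 0.124, -0.001, -0.0]
ft_force: [0.1, -0.1, -0.1]
width: 0.999
```

```bash
cat > w.py <<'E'
import sys
from h import *
import pickle
c=capture('wrist');pickle.dump(c,open(sys.argv[1]+'.pkl','wb'))
cv2.imwrite('pics/%s.png'%sys.argv[1],c['pixels'])
s=state();print(s['time_s'],s['position'],s['eef_rot'],s['ft_force'],s['width'])
R=np.array(c['R']);print('cam',-R.T@c['t'],R[2])
E
python3 w.py w1
```

```text
1.4 [ 467.56645123 -154.88508462  268.66932657] [ 9.92342536e-01  1.23510965e-01 -1.15371911e-03  2.97102889e-05] [-1.27187117 -0.75594081  0.23740951] 0.9998135639873152
cam [451.43415378 -90.80839683 449.8803307 ] [ 0.06177708 -0.25381531 -0.96527788]
```

View pics/w1.png

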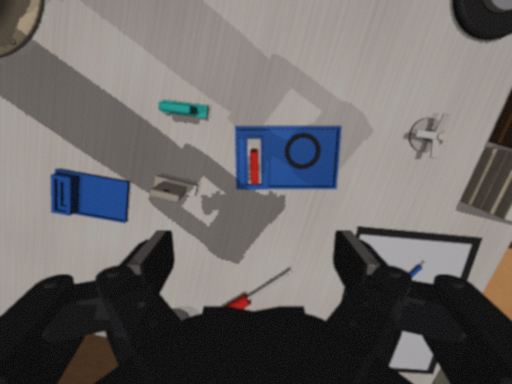

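The wrist view shows the red grip upright in its slot at about (254,165), with the tray spanning (236..340, 125..190). Next I measure the grip and the tray's yaw.

```bash
cat > m2.py <<'E'
import sys
from m1 import red,blue
from h import *
import pickle
c=pickle.load(open(sys.argv[1]+'.pkl','rb'))
m=red(c);k,l,st,ce=cv2.connectedComponentsWithStats(m)
for i in range(1,k):
  if st[i,4]>20:
    bx=cv2.boxPoints(cv2.minAreaRect(np.argwhere(l==i)[:,::-1].astype(np.float32)))
    P=on_plane(c,bx,96);print('red',st[i],P[:,:2].round(1).tolist())
    pts=np.argwhere(l==i)[:,::-1]; D=by_depth(c,pts);T=D[abs(D[:,2]-95)<6];print('z',np.percentile(D[:,2],[5,50,95]).round(0))
    if len(T)>10:
        r=cv2.minAreaRect(T[:,:2].astype(np.float32));print('top',len(T),r)
m=blue(c);k,l,st,ce=cv2.connectedComponentsWithStats(cv2.morphologyEx(m,3,np.ones((5,5))))
for i in range(1,k):
  if st[i,4]>900:
    cn,_=cv2.findContours((l==i).astype(np.uint8),0,2)
    bx=cv2.boxPoints(cv2.minAreaRect(cn[0]));P=on_plane(c,bx,12);print('blue',st[i],bx.round(0).tolist(),P[:,:2].round(1).tolist(),P[:,:2].mean(0))
    for a in range(2):
        d=P[(a+1)%4]-P[a];print(np.degrees(np.arctan2(d[1],d[0])),np.hypot(d[0],d[1]))
E
python3 m2.py w1 | grep -v '^[st] '
```

```text
red [251 150   7  34 230] [[457.9, -132.1], [465.5, -130.2], [476.8, -173.6], [468.9, -175.6]]
z [95. 97. 98.]
top 226 ((467.4715270996094, -153.89865112304688), (8.161064147949219, 43.260562896728516), 14.517838478088379)
red [228 295  22  15 188] [[480.7, -372.8], [502.5, -348.1], [516.4, -364.4], [494.5, -389.5]]
z [ 14.  23. 381.]
blue [ 236  127  104   62 5502] [[236.0, 127.0], [339.0, 127.0], [339.0, 188.0], [236.0, 188.0]] [[427.2, -112.3], [586.7, -71.4], [619.7, -167.1], [450.5, -210.5]] [ 521.03578318 -140.33668031]
14.389909113297612 164.71917509422155
-70.97785328333617 101.24840799907274
blue [  52  170   76   52 2848] [[47.0, 211.0], [53.0, 169.0], [130.0, 179.0], [125.0, 221.0]] [[137.8, -334.7], [143.1, -254.6], [274.0, -238.9], [274.6, -318.4]] [ 207.38031467 -286.65187683]
86.16915387363842 80.29155646747081
6.843012474736175 131.82777030044477
```

arm_command(
  increments=[
    [[0, 0.001, -0.04], [0, 0, 0.2], 0.06],
    [[0, 0.001, -0.08], [0, 0, 0.2], 0.05],
    [[0, 0.001, -0.12], [0, 0, 0.2], 0.05],
    [[0, 0.001, -0.15], [0, 0, 0.2], 0.05],
    [[0, 0.001, -0.18], [0, 0, 0.2], 0.05],
    [[0, 0.001, -0.2], [0, 0, 0.2], 0.05],
    [[0, 0.001, -0.212], [0, 0, 0.2], 0.05],
    [[0, 0.001, -0.213], [0, 0, 0.2], 0.05],
    [[0, 0.001, -0.213], [0, 0, 0.2], 0.05],
  ],
)

```text
time_s: 2.15
position: [467.3, -154.6, 56.1]
eef_rot: [0.992, 0.124, -0.001, 0.0]
ft_force: [-0.2, 0.1, 0.5]
width: 0.585
```

```bash
python3 w.py w2
```

```text
2.2 [ 468.05884932 -154.72505058   57.09744676] [ 9.92236657e-01  1.24362523e-01 -2.62036290e-04  5.58173255e-04] [ 0.38768729 -0.27466749  0.75769344] 0.5872801092487198
cam [450.80498818 -91.10769596 237.39151545] [ 0.06189053 -0.25398095 -0.96522704]
```

View pics/w2.png

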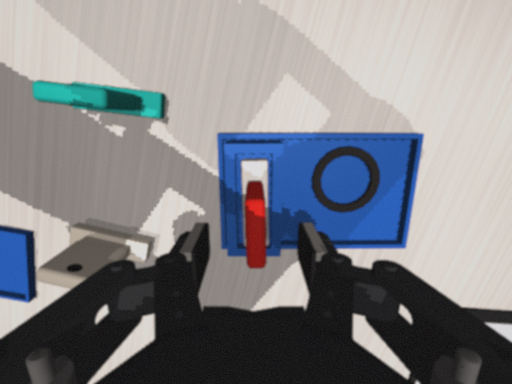

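The grip stands midway between the pads: red at (257,225), pads at (195,..) and (310,..). Closing.

arm_command(
  increments=[
    [[0, 0, -0.001], [0, 0, 0], 0.0],
    [[0, 0, -0.001], [0, 0, 0], 0.0],
    [[0, 0, -0.001], [0, 0, 0], 0.0],
    [[0, 0, -0.001], [0, 0, 0], 0.0],
    [[0, 0, -0.001], [0, 0, 0], 0.0],
    [[0, 0, -0.001], [0, 0, 0], 0.0],
    [[0, 0, -0.001], [0, 0, 0], 0.0],
    [[0, 0, -0.001], [0, 0, 0], 0.0],
  ],
)

```text
time_s: 2.87
position: [468.9, -155.0, 57.4]
eef_rot: [0.992, 0.124, 0.001, 0.001]
ft_force: [-1.5, -0.4, 5.8]
width: 0.086
```

```bash
python3 w.py w3; python3 m2.py w2 | grep -v '^[st] '; python3 m2.py w3 | grep -v '^[st] '
```

```text
2.9167 [ 468.85476971 -155.01004539   57.36857931] [9.92229277e-01 1.24415191e-01 7.35953658e-04 1.17487846e-03] [-1.0084296   0.24932206  6.3796188 ] 0.0819922135497106
cam [451.590825   -91.19909095 238.51601693] [ 0.06595912 -0.25563286 -0.96452125]
red [ 245  182   21   86 1518] [[454.2, -125.4], [464.3, -122.6], [478.9, -172.6], [467.9, -175.8]]
z [71. 97. 98.]
top 1316 ((467.5451965332031, -153.593505859375), (11.169174194335938, 42.959312438964844), 15.183935165405273)
blue [  218   134   205   121 15674] [[218.0, 134.0], [422.0, 134.0], [422.0, 254.0], [218.0, 254.0]] [[425.2, -111.4], [589.6, -69.1], [634.9, -172.0], [448.7, -219.1]] [ 524.61791296 -142.90228601]
14.424682832857808 169.75819200087628
-66.2398043822698 112.3792297117145
blue [ 321  155   50   49 1924] [[321.0, 155.0], [370.0, 155.0], [370.0, 203.0], [321.0, 203.0]] [[513.3, -106.9], [553.6, -96.5], [568.8, -136.7], [526.5, -147.5]] [ 540.52436986 -121.89241461]
14.420548133935894 41.59843538238278
-69.21485054736961 42.946445633470944
blue [   0  227   35   75 2306] [[-0.0, 227.0], [34.0, 227.0], [34.0, 301.0
[... 530 characters left out ...]
, -111.4], [589.5, -69.2], [631.6, -165.0], [447.6, -211.5]] [ 523.63995288 -139.28406412]
14.450354214411867 169.03962990004442
-66.28690073496439 104.6216394194193
blue [ 318  154   51   49 1902] [[311.0, 190.0], [333.0, 145.0], [375.0, 166.0], [353.0, 211.0]] [[516.0, -138.9], [522.6, -96.5], [563.6, -104.5], [558.8, -148.3]] [ 540.25628277 -122.04361062]
81.18940734772241 42.918181360242286
-10.980335040127612 41.76065191276862
blue [   0  226   34   74 2220] [[-0.0, 226.0], [33.0, 226.0], [33.0, 299.0], [0.0, 299.0]] [[247.3, -243.6], [278.1, -235.6], [280.0, -317.2], [246.5, -326.4]] [ 262.96911025 -280.67832774]
14.640087350041645 31.765870018997564
-88.62739837649299 81.6196047328144
```

arm_command(
  increments=[
    [[0, 0, 0.01], [0, 0, 0], 0.0],
    [[0, 0, 0.02], [0, 0, 0], 0.0],
    [[0, 0, 0.04], [0, 0, 0], 0.0],
    [[0, 0, 0.07], [0, 0, 0], 0.0],
    [[0, 0, 0.1], [0, 0, 0], 0.0],
    [[0, 0, 0.13], [0, 0, 0], 0.0],
    [[0, 0, 0.16], [0, 0, 0], 0.0],
    [[0, 0, 0.19], [0, 0, 0], 0.0],
    [[0, 0, 0.2], [0, 0, 0], 0.0],
    [[0, 0, 0.2], [0, 0, 0], 0.0],
  ],
)

```text
time_s: 3.75
position: [469.8, -155.4, 260.7]
eef_rot: [0.992, 0.124, 0.003, 0.003]
ft_force: [-0.2, -0.5, -2.3]
width: 0.078
```

arm_command(
  increments=[
    [[0.01, 0.03, 0], [0, 0, 0], 0.0],
    [[0.02, 0.06, 0], [0, 0, 0], 0.0],
    [[0.03, 0.09, 0], [0, 0, 0], 0.0],
    [[0.04, 0.12, 0], [0, 0, -1], 0.0],
    [[0.05, 0.15, 0], [0, 0, -2], 0.0],
    [[0.06, 0.18, 0], [0, 0, -4], 0.0],
    [[0.066, 0.21, 0], [0, 0, -4], 0.0],
    [[0.066, 0.24, 0], [0, 0, -4], 0.0],
    [[0.066, 0.26, 0], [0, 0, -4], 0.0],
    [[0.066, 0.27, 0], [0, 0, -4], 0.0],
  ],
)

```text
time_s: 4.58
position: [534.8, 117.0, 257.8]
eef_rot: [0.996, 0.091, 0.001, 0.003]
ft_force: [-0.8, -0.6, -1.8]
width: 0.079
```

arm_command(
  increments=[
    [[0, 0, 0], [0, 0, 0], 0.0],
    [[0, 0, 0], [0, 0, 0], 0.0],
  ],
)

```text
time_s: 4.75
position: [534.3, 116.8, 255.8]
eef_rot: [0.996, 0.091, -0.001, 0.003]
ft_force: [0.8, -0.6, -3.0]
width: 0.081
```

```bash
python3 w.py w4
```

```text
4.8 [534.50804632 116.11976545 256.35995255] [ 9.95859021e-01  9.08632257e-02 -1.97689392e-04  2.94047631e-03] [ 0.21485996 -0.20090724 -0.99382283] 0.08009315086866646
cam [521.74684995 182.24551872 436.70609127] [ 0.04653107 -0.26290584 -0.9636988 ]
```

View pics/w4.png

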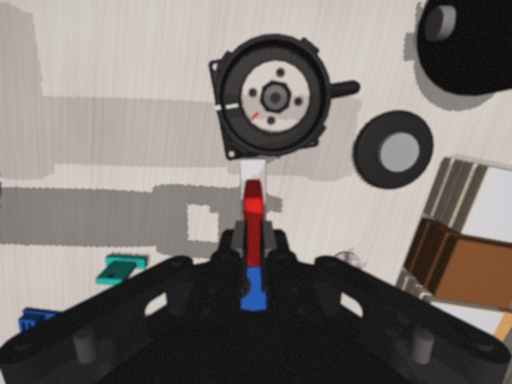

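The ring is in clear view: hub (275,97), holes at (280,73), (253,94), (271,122) and (298,101), red mark (254,115), white line (228,105), handle to the right. The spanner is held upright at (253,200). Now I refine these numerically.

```bash
cat > m3.py <<'E'
import sys
from h import *
import pickle
c=pickle.load(open(sys.argv[1]+'.pkl','rb'))
g=cv2.cvtColor(c['pixels'],cv2.COLOR_BGR2GRAY)
seeds=np.array(eval(sys.argv[2]),float)   # 4 holes approx px
H=[]
for u,v in seeds:
    r=6;u0,v0=int(u)-r,int(v)-r
    p=g[v0:v0+2*r+1,u0:u0+2*r+1].astype(float)
    w=np.clip(0.75*np.percentile(p,80)-p,0,None)
    yy,xx=np.mgrid[0:2*r+1,0:2*r+1]; w*=((xx-r)**2+(yy-r)**2<=r*r)
    H.append([u0+(w*xx).sum()/w.sum(),v0+(w*yy).sum()/w.sum()])
H=np.array(H);P=on_plane(c,H,169)
cen=P[:,:2].mean(0);print('holes px',H.round(1).tolist());print('xy',P[:,:2].round(1).tolist(),'centre',cen.round(1))
d=P[:,:2]-cen;print('r',np.hypot(*d.T).round(1),'ang',np.degrees(np.arctan2(d[:,1],d[:,0])).round(1))
a4=np.degrees(np.angle(np.exp(4j*np.arctan2(d[:,1],d[:,0])).sum()))/4;print('hole angle mod 90',a4)
D=by_depth(c,H);
# skirt rim by depth: points with z~175 near jar
uv=np.argwhere(np.ones(g.shape))[:,::-1];A=by_depth(c,uv)
m=(abs(A[:,2]-175)<4)&(np.hypot(A[:,0]-cen[0],A[:,1]-cen[1])<70)&(np.hypot(A[:,0]-cen[0],A[:,1]-cen[1])>42)&(c['z_map'].ravel()>0)
Q=A[m];print('rim n',len(Q),'z',np.median(Q[:,2]))
from scipy.optimize import least_squares
f=least_squares(lambda x:np.hypot(Q[:,0]-x[0],Q[:,1]-x[1])-x[2],[*cen,52],loss='soft_l1');print('rim circle',f.x.round(2))
J=f.x[:2]
h=cv2.cvtColor(c['pixels'],cv2.COLOR_BGR2HSV)
rg=A[(np.hypot(A[:,0]-J[0],A[:,1]-J[1])<38)&(h[...,1].ravel()>90)&((h[...,0].ravel()<10)|(h[...,0].ravel()>170))&(abs(A[:,2]-169)<8)]
if len(rg):
    rm=rg[:,:2].mean(0);print('red mark',rm,np.degrees(np.arctan2(*(rm-cen)[::-1])))
rr=np.hypot(A[:,0]-J[0],A[:,1]-J[1])
w=A[(rr>49)&(rr<55)&(h[...,1].ravel()<60)&(h[...,2].ravel()>110)&(abs(A[:,2]-175)<5)]
if len(w):
    wm=w[:,:2].mean(0);print('white',len(w),wm,'ang',np.degrees(np.arctan2(*(wm-J)[::-1])))
hd=A[(rr>75)&(rr<110)&(A[:,2]>100)&(A[:,2]<160)&(h[...,2].ravel()<70)]
if len(hd):
    hm=hd[:,:2].mean(0);print('handle',len(hd),hm,np.degrees(np.arctan2(*(hm-J)[::-1])))
# spanner bar top (z= tcp-29.4+12) and grip
s=state();zb=s['position'][2]-29.4;print('zb',zb)
m=(h[...,0]<10)|(h[...,0]>170);m&=(h[...,1]>140)
k,l,st,ce=cv2.connectedComponentsWithStats(m.astype(np.uint8))
E
python3 m3.py w4 '[(280,73),(253,94),(271,122),(298,101)]'
python3 - <<'E'
from h import *
import pickle
c=pickle.load(open('w4.pkl','rb'))
g=cv2.cvtColor(c['pixels'],cv2.COLOR_BGR2GRAY)
h=cv2.cvtColor(c['pixels'],cv2.COLOR_BGR2HSV)
for v in range(156,184,3): print(v,g[v,232:276:2].tolist(),c['z_map'][v,252])
for u in(248,252,256): print([tuple(by_depth(c,[[u,v]])[0].round(1)) for v in (160,163,168,174,178,184,190,196,202)])
E
```

```text
holes px [[280.0, 72.1], [252.3, 92.3], [270.6, 119.9], [297.8, 101.0]]
xy [[538.4, 225.2], [516.3, 203.0], [538.4, 181.3], [560.4, 203.2]] centre [538.4 203.2]
r [22.  22.1 21.9 22. ] ang [ 9.000e+01 -1.795e+02 -8.990e+01  1.000e-01]
hole angle mod 90 0.16633573496312973
rim n 2791 z 175.43448558734323
rim circle [535.69 200.9   51.66]
red mark [522.33456819 182.70030874] -128.10409508462274
white 113 [520.83764936 220.37473797] ang 127.3230441070294
handle 203 [614.54833768 228.59083639] 19.350717471009077
zb 226.9599525512369
156 [123, 62, 31, 24, 33, 38, 39, 37, 39, 37, 47, 55, 66, 89, 100, 101, 98, 90, 80, 78, 86, 91] 424.2704
159 [89, 104, 111, 127, 131, 148, 145, 150, 153, 160, 159, 161, 162, 163, 159, 161, 152, 123, 128, 127, 129, 141] 199.77042
162 [181, 180, 179, 181, 190, 211, 214, 213, 211, 213, 214, 214, 214, 212, 212, 212, 196, 141, 136, 159, 179, 176] 198.65755
165 [183, 179, 180, 179, 187, 210, 213, 212, 212, 212, 213, 213, 212, 213, 212, 209, 184, 163, 175, 176, 175, 177] 199.44853
168 [180, 177, 179, 180, 186, 211, 212, 213, 213, 213, 213, 213, 213, 214, 213, 204, 1
[... 1543 characters left out ...]
t64(528.7), np.float64(138.8), np.float64(278.7)), (np.float64(528.8), np.float64(138.8), np.float64(291.5)), (np.float64(529.2), np.float64(136.4), np.float64(294.9))]
[(np.float64(529.1), np.float64(151.2), np.float64(239.4)), (np.float64(529.6), np.float64(148.9), np.float64(238.5)), (np.float64(530.3), np.float64(145.2), np.float64(238.8)), (np.float64(531.1), np.float64(140.6), np.float64(238.5)), (np.float64(531.7), np.float64(137.6), np.float64(238.8)), (np.float64(531.1), np.float64(139.6), np.float64(265.1)), (np.float64(531.0), np.float64(139.4), np.float64(279.6)), (np.float64(521.7), np.float64(182.2), np.float64(436.7)), (np.float64(531.4), np.float64(136.8), np.float64(295.1))]
```

```bash
cat > m4.py <<'E'
import sys
from h import *
import pickle
c=pickle.load(open(sys.argv[1]+'.pkl','rb')); zt=float(sys.argv[2])
h=cv2.cvtColor(c['pixels'],cv2.COLOR_BGR2HSV)
v0,v1=map(int,sys.argv[3].split(','))
g=cv2.GaussianBlur(cv2.cvtColor(c['pixels'],cv2.COLOR_BGR2GRAY),(3,3),0).astype(float)
L=[];Rr=[]
for v in range(v0,v1):
    gr=np.gradient(g[v]);L.append([232+np.argmax(gr[232:250]),v]);Rr.append([258+np.argmin(gr[258:270]),v])
L=on_plane(c,L,zt)[:,:2];Rr=on_plane(c,Rr,zt)[:,:2]
T=[]
for u in range(244,262,2):
    gr=np.gradient(g[:,u]);T.append([u,150+np.argmax(gr[150:170])])
print('end rows',[t[1] for t in T]);T=on_plane(c,T,zt)[:,:2]
for n,E in(('L',L),('R',Rr)):
    p=np.polyfit(E[:,1],E[:,0],1);print(n,E.mean(0).round(1),'dir',90-np.degrees(np.arctan(p[0])))
mid=(L.mean(0)+Rr.mean(0))/2;print('mid pt',mid,'width',np.linalg.norm(L.mean(0)-Rr.mean(0)),'end',T.mean(0))
s=state();print(s['position'],Rn.from_quat(s['eef_rot']).as_matrix().round(4).tolist())
J=np.array([535.7,200.9]);P=on_plane(c,[[219,107],[228,105],[237,104]],175)[:,:2]-J;print('white ang',np.degrees(np.arctan2(P[:,1],P[:,0])),np.hypot(*P.T))
m=((h[...,0]<8)|(h[...,0]>172))&(h[...,1]>140)&(h[...,2]>60);m[:170]=0;m[270:]=0
uv=np.argwhere(m)[:,::-1];A=by_depth(c,uv);print('red z',np.percentile(A[:,2],[10,50,90]))
Tp=A[A[:,2]>zt+52];print('grip top',len(Tp),cv2.minAreaRect(Tp[:,:2].astype(np.float32)))
E
python3 m4.py w4 239.2 162,177
```

```text
end rows [np.int64(159), np.int64(159), np.int64(158), np.int64(158), np.int64(158), np.int64(158), np.int64(158), np.int64(159), np.int64(159)]
L [519.2 142.4] dir 103.38306733862107
R [536.3 145.6] dir 99.88261557722404
mid pt [527.74948331 144.01789053] width 17.418642940943933 end [526.00507492 151.81390307]
[534.50804632 116.11976545 256.35995255] [[0.9835, 0.181, 0.0001], [0.181, -0.9835, -0.0059], [-0.0009, 0.0058, -1.0]]
white ang [-160.46012366 -161.05301496 -160.43670396] [50.47398053 41.81000261 33.33056228]
red z [279.54280203 294.91762339 296.18985375]
grip top 1096 ((528.978271484375, 139.4641571044922), (11.412467002868652, 86.67620086669922), 12.348751068115234)
```

The jar axis is about (535.7,200.9), yaw 19.4°, q about 0.335, and the ring sits off-axis at (538.4,203.2). The spanner hangs straight. I hover over the ring with the pins about 6 mm above it.

arm_command(
  increments=[
    [[0, 0.03, 0], [0.3, 0, -5], 0.0],
    [[0.002, 0.06, 0], [0.3, 0, -10.2], 0.0],
    [[0.005, 0.0856, -0.01], [0.3, 0, -10.2], 0.0],
    [[0.0052, 0.0856, -0.025], [0.3, 0, -10.2], 0.0],
    [[0.0052, 0.0856, -0.038], [0.3, 0, -10.2], 0.0],
    [[0.0052, 0.0856, -0.043], [0.3, 0, -10.2], 0.0],
    [[0.0052, 0.0856, -0.043], [0.3, 0, -10.2], 0.0],
    [[0.0052, 0.0856, -0.043], [0.3, 0, -10.2], 0.0],
  ],
)

```text
time_s: 5.47
position: [540.0, 200.7, 213.7]
eef_rot: [1.0, 0.001, -0.0, 0.0]
ft_force: [0.1, -0.3, -1.5]
width: 0.08
```

```bash
python3 w.py w5
python3 - <<'E'
import cv2
i=cv2.imread('pics/w5.png');cv2.imwrite('pics/w5c.png',cv2.resize(i[60:260,140:400],None,fx=3,fy=3,interpolation=2))
E
```

```text
5.5167 [540.21521555 200.93246433 214.42845306] [9.99999024e-01 1.29754373e-03 4.98466447e-04 1.38237633e-04] [-0.18177907  0.45932429 -1.59886861] 0.07889688104493464
cam [539.23414626 266.28107008 395.02270999] [ 8.05751144e-05 -2.62316760e-01 -9.64981819e-01]
```

View pics/w5c.png

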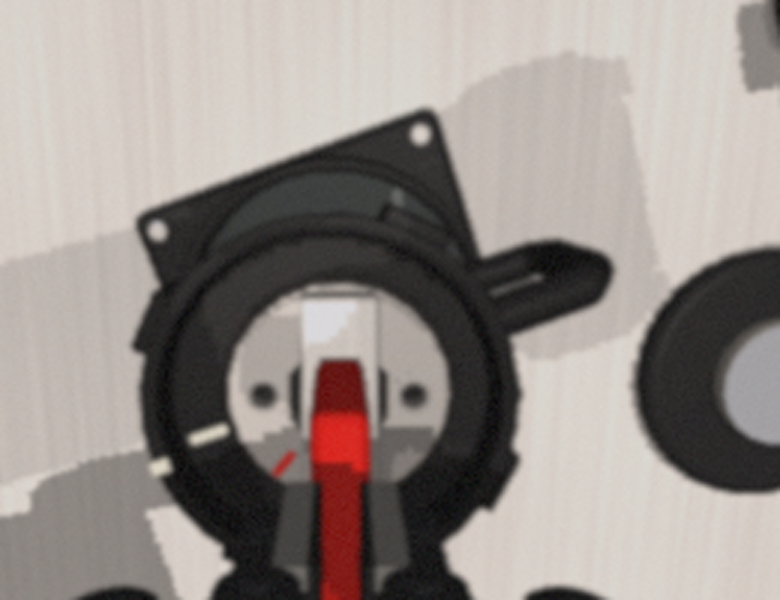

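The bar sits over the ring with the side holes visible at about (227.7,191.7) and (277.7,191.7). The bar's edges are at u≈241 and 266 and its end is at v≈158. I compute the relative offset.

```bash
cat > m5.py <<'E'
from h import *
import pickle
c=pickle.load(open('w5.pkl','rb'));s=state()
zb=214.1-29.4;zt=zb+12
g=cv2.cvtColor(c['pixels'],cv2.COLOR_BGR2GRAY).astype(float)
H=[]
for u,v in((227.7,191.7),(277.7,191.7)):
    r=6;u0,v0=int(round(u))-r,int(round(v))-r;p=g[v0:v0+13,u0:u0+13]
    w=np.clip(0.75*np.percentile(p,80)-p,0,None);yy,xx=np.mgrid[0:13,0:13];w*=((xx-r)**2+(yy-r)**2<=36)
    H.append([u0+(w*xx).sum()/w.sum(),v0+(w*yy).sum()/w.sum()])
P=on_plane(c,H,169)[:,:2];d=P[1]-P[0];print('holes',np.round(H,1).tolist(),P.round(2).tolist(),'mid',P.mean(0),'sep',np.linalg.norm(d),'ang',np.degrees(np.arctan2(d[1],d[0])))
L=[];R=[]
for v in range(164,198,2):
    gr=np.gradient(cv2.GaussianBlur(g,(3,3),0)[v]);L.append([236+np.argmax(np.abs(gr[236:246])),v]);R.append([260+np.argmin(gr[260:272]),v])
print('L',[l[0] for l in L],'R',[r[0] for r in R]);print(g[180,232:276].astype(int).tolist());print(g[150:166,252].astype(int).tolist(),c['z_map'][160:176:3,252])
print('barz',[by_depth(c,[[u,v]])[0].round(1).tolist() for u,v in((250,165),(256,165),(252,172),(262,185))])
for u,v in((241,180),(266,180),(253,158),(253,159)): print((u,v),on_plane(c,[[u,v]],zt)[0].round(2))
h=cv2.cvtColor(c['pixels'],cv2.COLOR_BGR2HSV)
m=((h[...,0]<8)|(h[...,0]>172))&(h[...,1]>140)
for v in (185,190,200,205,210,215): 
    x=np.where(m[v,240:275])[0]+240;print(v,x.min(),x.max(),by_depth(c,[[x.mean(),v]])[0].round(1),on_plane(c,[[x.min()-.5,v],[x.max()+.5,v]],zb+68)[:,0].round(1))
E
python3 m5.py
```

```text
holes [[227.3, 191.2], [277.5, 191.3]] [[516.54, 203.33], [560.54, 203.34]] mid [538.54148811 203.33528429] sep 43.995299469190634 ang 0.02114402119818704
L [np.int64(240), np.int64(240), np.int64(240), np.int64(240), np.int64(240), np.int64(240), np.int64(241), np.int64(241), np.int64(245), np.int64(245), np.int64(245), np.int64(240), np.int64(240), np.int64(240), np.int64(244), np.int64(244), np.int64(236)] R [np.int64(264), np.int64(264), np.int64(264), np.int64(264), np.int64(264), np.int64(264), np.int64(264), np.int64(264), np.int64(264), np.int64(265), np.int64(265), np.int64(265), np.int64(265), np.int64(265), np.int64(266), np.int64(266), np.int64(266)]
[166, 166, 166, 167, 166, 167, 159, 149, 153, 175, 192, 197, 194, 178, 143, 104, 82, 81, 78, 80, 78, 79, 78, 75, 78, 80, 87, 117, 155, 181, 191, 190, 181, 161, 150, 158, 166, 167, 167, 166, 167, 169, 167, 167]
[38, 43, 39, 57, 106, 147, 153, 122, 118, 161, 198, 213, 217, 217, 216, 217] [198.49666 197.66779 201.07297 200.23457 200.88681 201.64098]
barz [[536.8, 231.4, 196.4], [541.3, 231.7, 197.8], [538.3, 226.3, 197.7], [545.9, 216.2, 197.2]]
(241, 180) [529.92 219.92 196.7 ]
(266, 180) [548.96 219.98 196.7 ]
(253, 158) [539.02 236.77 196.7 ]
(253, 159) [539.02 236.02 196.7 ]
185 246 259 [538.8 223.3 225.4] [535.  542.7]
190 246 260 [539.1 223.2 237.4] [535.  543.3]
200 244 262 [539.1 221.5 252.3] [533.8 544.4]
205 244 262 [539.2 218.9 253.6] [533.8 544.5]
210 244 262 [539.2 215.8 253. ] [533.8 544.5]
215 244 262 [539.2 212.9 253.2] [533.8 544.6]
```

arm_command(
  increments=[
    [[-0.0003, 0.001, -0.002], [0, 0, 0], 0.0],
    [[-0.0006, 0.0022, -0.004], [0, 0, 0], 0.0],
    [[-0.0006, 0.0022, -0.005], [0, 0, 0], 0.0],
    [[-0.0006, 0.0022, -0.006], [0, 0, 0], 0.0],
    [[-0.0006, 0.0022, -0.006], [0, 0, 0], 0.0],
    [[-0.0006, 0.0022, -0.006], [0, 0, 0], 0.0],
  ],
)

```text
time_s: 6.02
position: [539.6, 203.1, 208.4]
eef_rot: [1.0, 0.001, 0.0, 0.0]
ft_force: [0.7, -0.3, -0.7]
width: 0.082
```

```bash
python3 -c "
from h import *
for i in range(4): 
  s=state();print(s['time_s'],s['position'],s['ft_force'],s['wrist_torque'],s['eef_rot'])"
```

```text
6.0167 [539.57507843 203.13626214 208.39528747] [ 0.69211914 -0.28127611 -0.71290679] [0.03622928 0.01411092 0.0226879 ] [9.99998983e-01 1.34598646e-03 4.39198820e-04 1.68820615e-04]
6.0167 [539.57507843 203.13626214 208.39528747] [ 0.69211914 -0.28127611 -0.71290679] [0.03622928 0.01411092 0.0226879 ] [9.99998983e-01 1.34598646e-03 4.39198820e-04 1.68820615e-04]
6.0167 [539.57507843 203.13626214 208.39528747] [ 0.69211914 -0.28127611 -0.71290679] [0.03622928 0.01411092 0.0226879 ] [9.99998983e-01 1.34598646e-03 4.39198820e-04 1.68820615e-04]
6.0167 [539.57507843 203.13626214 208.39528747] [ 0.69211914 -0.28127611 -0.71290679] [0.03622928 0.01411092 0.0226879 ] [9.99998983e-01 1.34598646e-03 4.39198820e-04 1.68820615e-04]
```

XY is where I wanted it. Now I descend lightly to just past the expected contact height.

arm_command(
  increments=[
    [[0, 0, -0.001], [0, 0, 0], 0.0],
    [[0, 0, -0.002], [0, 0, 0], 0.0],
    [[0, 0, -0.0027], [0, 0, 0], 0.0],
    [[0, 0, -0.0034], [0, 0, 0], 0.0],
    [[0, 0, -0.0034], [0, 0, 0], 0.0],
  ],
)

```text
time_s: 6.43
position: [539.5, 203.1, 204.7]
eef_rot: [1.0, 0.001, 0.0, 0.0]
ft_force: [0.3, -0.1, -1.9]
width: 0.08
```

arm_command(
  increments=[
    [[0, 0, -0.0007], [0, 0, 0], 0.0],
    [[0, 0, -0.0014], [0, 0, 0], 0.0],
    [[0, 0, -0.002], [0, 0, 0], 0.0],
    [[0, 0, -0.0025], [0, 0, 0], 0.0],
    [[0, 0, -0.0025], [0, 0, 0], 0.0],
  ],
)

```text
time_s: 6.85
position: [539.5, 203.1, 202.1]
eef_rot: [1.0, 0.001, 0.0, 0.0]
ft_force: [-0.1, -0.3, -1.4]
width: 0.082
```

arm_command(
  increments=[
    [[0, 0, -0.0008], [0, 0, 0], 0.0],
    [[0, 0, -0.0016], [0, 0, 0], 0.0],
    [[0, 0, -0.0022], [0, 0, 0], 0.0],
    [[0, 0, -0.0026], [0, 0, 0], 0.0],
    [[0, 0, -0.0026], [0, 0, 0], 0.0],
  ],
)

```text
time_s: 7.27
position: [539.4, 203.1, 199.3]
eef_rot: [1.0, 0.001, 0.0, 0.0]
ft_force: [0.5, 0.1, -1.4]
width: 0.082
```

arm_command(
  increments=[
    [[0, 0, -0.0005], [0, 0, 0], 0.0],
    [[0, 0, -0.001], [0, 0, 0], 0.0],
    [[0, 0, -0.0014], [0, 0, 0], 0.0],
    [[0, 0, -0.0014], [0, 0, 0], 0.0],
  ],
)

```text
time_s: 7.6
position: [539.6, 203.2, 198.4]
eef_rot: [1.0, 0.001, 0.0, 0.0]
ft_force: [-0.8, -0.3, 0.4]
width: 0.084
```

Force rises only at TCP z 198.4, the predicted full seating height, so the bar lies on the ring. Now a gentle clockwise turn, starting with 8°.

arm_command(
  increments=[
    [[0, 0, 0], [0, 0, 0], 0.0],
    [[0, 0, 0], [0, 0, 0], 0.0],
    [[0, 0, 0], [0, 0, -1], 0.0],
    [[0, 0, 0], [0, 0, -2.5], 0.0],
    [[0, 0, 0], [0, 0, -4], 0.0],
    [[0, 0, 0], [0, 0, -5.5], 0.0],
    [[0, 0, 0], [0, 0, -7], 0.0],
    [[0, 0, 0], [0, 0, -8], 0.0],
    [[0, 0, 0], [0, 0, -8], 0.0],
  ],
)

```text
time_s: 8.35
position: [539.6, 203.1, 198.5]
eef_rot: [0.998, -0.069, 0.0, 0.0]
ft_force: [-0.2, -0.8, 0.4]
width: 0.082
```

```bash
cat > st.py <<'E'
from h import *
s=state();R=Rn.from_quat(s['eef_rot']).as_matrix();print(round(s['time_s'],2),s['position'].round(2),'yaw',np.degrees(np.arctan2(R[1,0],R[0,0])).round(2),'tilt',R[:2,2].round(4),'F',s['ft_force'].round(2),'M',s['wrist_torque'].round(3),s['width'])
E
python3 st.py
```

```text
8.35 [539.55 203.12 198.5 ] yaw -7.9 tilt [ 0.001  -0.0005] F [-0.18 -0.75  0.41] M [-0.084  0.024  0.205] 0.081993248012221
```

Torque is 0.2 N·m, as expected for the thread drag, so I continue.

arm_command(
  increments=[
    [[0, 0, 0], [0, 0, -2], 0.0],
    [[0, 0, 0], [0, 0, -4], 0.0],
    [[0, 0, 0], [0, 0, -6], 0.0],
    [[0, 0, 0], [0, 0, -8], 0.0],
    [[0, 0, 0], [0, 0, -10], 0.0],
    [[0, 0, 0], [0, 0, -12], 0.0],
    [[0, 0, 0], [0, 0, -14], 0.0],
    [[0, 0, 0], [0, 0, -16], 0.0],
    [[0, 0, 0], [0, 0, -18], 0.0],
    [[0, 0, 0], [0, 0, -18], 0.0],
  ],
)

```text
time_s: 9.18
position: [539.5, 203.1, 198.5]
eef_rot: [0.974, -0.225, 0.0, 0.0]
ft_force: [-0.4, -0.1, 0.3]
width: 0.078
```

```bash
python3 st.py
```

```text
9.18 [539.48 203.09 198.5 ] yaw -25.95 tilt [ 0.0005 -0.0008] F [-0.42 -0.11  0.35] M [-0.109  0.114  0.2  ] 0.07764761654600001
```

arm_command(
  increments=[
    [[0, 0, 0], [0, 0, -1], 0.0],
    [[0, 0, 0], [0, 0, -2], 0.0],
    [[0, 0, 0], [0, 0, -3], 0.0],
    [[0, 0, 0], [0, 0, -4], 0.0],
    [[0, 0, 0], [0, 0, -4.5], 0.0],
    [[0, 0, 0], [0, 0, -5], 0.0],
    [[0, 0, 0], [0, 0, -5], 0.0],
  ],
)

```text
time_s: 9.77
position: [539.5, 203.1, 198.5]
eef_rot: [0.964, -0.267, 0.0, 0.0]
ft_force: [-0.3, -0.2, -0.1]
width: 0.077
```

```bash
python3 st.py
```

```text
9.77 [539.47 203.1  198.5 ] yaw -30.97 tilt [ 0.0005 -0.0009] F [-0.34 -0.24 -0.09] M [-0.084  0.17   0.216] 0.07680357573558123
```

arm_command(
  increments=[
    [[0, 0, 0], [0, 0, -0.7], 0.0],
    [[0, 0, 0], [0, 0, -1.4], 0.0],
    [[0, 0, 0], [0, 0, -2], 0.0],
    [[0, 0, 0], [0, 0, -2], 0.0],
  ],
)

```text
time_s: 10.1
position: [539.5, 203.1, 198.5]
eef_rot: [0.959, -0.284, 0.0, 0.0]
ft_force: [-0.5, -0.1, -0.3]
width: 0.08
```

```bash
python3 st.py
```

```text
10.1 [539.47 203.07 198.52] yaw -33.03 tilt [ 0.0004 -0.0009] F [-0.45 -0.11 -0.29] M [-0.122  0.165  0.185] 0.07965856640056689
```

arm_command(
  increments=[
    [[0, 0, 0], [0, 0, -0.5], 0.0],
    [[0, 0, 0], [0, 0, -1], 0.0],
    [[0, 0, 0], [0, 0, -1.5], 0.0],
    [[0, 0, 0], [0, 0, -1.5], 0.0],
  ],
)

```text
time_s: 10.43
position: [539.5, 203.1, 198.5]
eef_rot: [0.955, -0.297, 0.0, 0.0]
ft_force: [-1.3, 0.4, -0.1]
width: 0.079
```

```bash
python3 st.py
```

```text
10.43 [539.47 203.07 198.51] yaw -34.57 tilt [ 0.0004 -0.001 ] F [-1.28  0.38 -0.09] M [-0.122  0.152  0.153] 0.07852174269948012
```

```bash
python3 w.py w6; python3 st.py
python3 - <<'E'
import cv2
i=cv2.imread('pics/w6.png');cv2.imwrite('pics/w6c.png',cv2.resize(i[60:260,140:400],None,fx=3,fy=3,interpolation=2))
E
```

```text
10.4833 [539.46409141 203.08173959 198.50904765] [ 9.54934329e-01 -2.96816691e-01  3.28689555e-04  4.14153495e-04] [-1.07175608 -0.45041561  0.79682859] 0.08072286746402406
cam [576.25903333 257.07186545 379.76087653] [-0.14841387 -0.21649219 -0.96493754]
10.48 [539.46 203.08 198.51] yaw -34.53 tilt [ 0.0004 -0.001 ] F [-1.07 -0.45  0.8 ] M [-0.084  0.197  0.205] 0.08072286746402406
```

View pics/w6c.png

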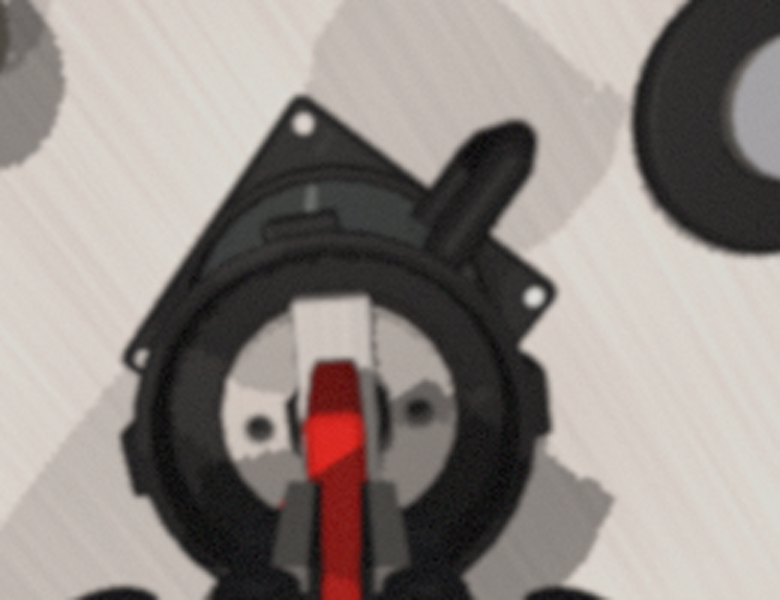

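In the gripper the spanner has yielded a little: the side holes are at crop (260,428) and (418,408), about 7° behind the tool. I measure the ring's angle.

```bash
cat > m6.py <<'E'
import sys
from h import *
import pickle
c=pickle.load(open(sys.argv[1]+'.pkl','rb'))
g=cv2.cvtColor(c['pixels'],cv2.COLOR_BGR2GRAY).astype(float)
H=[]
for u,v in eval(sys.argv[2]):
    u,v=140+u/3,60+v/3;r=5;u0,v0=int(round(u))-r,int(round(v))-r;p=g[v0:v0+11,u0:u0+11]
    w=np.clip(0.72*np.percentile(p,80)-p,0,None);yy,xx=np.mgrid[0:11,0:11];w*=((xx-r)**2+(yy-r)**2<=r*r)
    H.append([u0+(w*xx).sum()/w.sum(),v0+(w*yy).sum()/w.sum()])
P=on_plane(c,H,169)[:,:2];d=P[1]-P[0];a=np.degrees(np.arctan2(d[1],d[0]))
print(np.round(H,1).tolist(),'mid',P.mean(0).round(2),'sep',np.linalg.norm(d).round(2),'ang',a.round(2),'q~',np.radians(19.4-a).round(3),'white-line check not incl.')
E
python3 m6.py w6 '[(260,428),(418,408)]'
```

```text
[[226.1, 202.3], [279.0, 195.9]] mid [538.73 203.46] sep 44.0 ang -27.28 q~ 0.815 white-line check not incl.
```

arm_command(
  increments=[
    [[0, 0, 0], [0, 0, -0.8], 0.0],
    [[0, 0, 0], [0, 0, -1.6], 0.0],
    [[0, 0, 0], [0, 0, -2.4], 0.0],
    [[0, 0, 0], [0, 0, -3.2], 0.0],
    [[0, 0, 0], [0, 0, -4], 0.0],
    [[0, 0, 0], [0, 0, -4], 0.0],
  ],
)

```text
time_s: 10.98
position: [539.4, 203.1, 198.5]
eef_rot: [0.944, -0.33, 0.0, 0.0]
ft_force: [-1.2, -0.8, -0.1]
width: 0.08
```

```bash
python3 w.py w7; python3 st.py; python3 m6.py w7 '[(260,430),(419,406)]'
```

```text
11.0333 [539.45406969 203.08797017 198.49979319] [ 9.43949248e-01 -3.30090242e-01  2.94554288e-04  4.03999373e-04] [-0.70618408 -1.0804274  -0.58291054] 0.08211738031469651
cam [580.00147276 254.30792983 379.76063977] [-0.16327667 -0.20555723 -0.96492847]
11.03 [539.45 203.09 198.5 ] yaw -38.55 tilt [ 0.0003 -0.001 ] F [-0.71 -1.08 -0.58] M [-0.104  0.208  0.187] 0.08211738031469651
[[226.1, 202.4], [279.0, 195.8]] mid [538.78 203.42] sep 44.01 ang -31.08 q~ 0.881 white-line check not incl.
```

arm_command(
  increments=[
    [[0, 0, 0], [0, 0, -0.6], 0.0],
    [[0, 0, 0], [0, 0, -1.2], 0.0],
    [[0, 0, 0], [0, 0, -1.8], 0.0],
    [[0, 0, 0], [0, 0, -2.0], 0.0],
    [[0, 0, 0], [0, 0, -2.0], 0.0],
  ],
)

```text
time_s: 11.45
position: [539.5, 203.1, 198.5]
eef_rot: [0.938, -0.347, 0.0, 0.0]
ft_force: [-1.2, -0.4, 0.1]
width: 0.079
```

```bash
python3 w.py w8; python3 st.py; python3 m6.py w8 '[(260,430),(419,406)]'
```

```text
11.5 [539.45436342 203.0835313  198.47980339] [ 9.38047318e-01 -3.46506806e-01  2.73326969e-04  4.34724750e-04] [-0.007927   -0.66761653  0.27273043] 0.07878743479545917
cam [581.74926218 252.87532782 379.76007979] [-0.17022807 -0.19985714 -0.96492462]
11.5 [539.45 203.08 198.48] yaw -40.55 tilt [ 0.0002 -0.001 ] F [-0.01 -0.67  0.27] M [-0.117  0.155  0.328] 0.07878743479545917
[[226.2, 203.3], [278.9, 195.0]] mid [538.75 203.44] sep 44.06 ang -31.1 q~ 0.881 white-line check not incl.
```

The torque is rising (0.33) and the ring no longer follows. One more small step to confirm the stop.

arm_command(
  increments=[
    [[0, 0, 0], [0, 0, -0.6], 0.0],
    [[0, 0, 0], [0, 0, -1.2], 0.0],
    [[0, 0, 0], [0, 0, -1.8], 0.0],
    [[0, 0, 0], [0, 0, -2.0], 0.0],
    [[0, 0, 0], [0, 0, -2.0], 0.0],
  ],
)

```text
time_s: 11.92
position: [539.6, 203.1, 198.4]
eef_rot: [0.932, -0.363, 0.0, 0.0]
ft_force: [-0.5, -0.3, -0.2]
width: -0.003
```

```bash
python3 w.py w9; python3 st.py; python3 m6.py w9 '[(260,433),(418,406)]'
```

```text
11.9667 [539.48195648 203.05796142 198.28545759] [ 9.31789242e-01 -3.62999383e-01  2.18347386e-04  4.57436661e-04] [0.44027215 0.93748166 0.09612183] -0.0020794051479622864
cam [583.5669489  251.30998434 379.70455794] [-0.17698304 -0.19366132 -0.96497269]
11.97 [539.48 203.06 198.29] yaw -42.57 tilt [ 0.0001 -0.001 ] F [0.44 0.94 0.1 ] M [ 0.054 -0.002  0.02 ] -0.0020794051479622864
[[226.2, 204.4], [nan, nan]] mid [nan nan] sep nan ang nan q~ nan white-line check not incl.m6.py:10: RuntimeWarning: invalid value encountered in scalar divide
  H.append([u0+(w*xx).sum()/w.sum(),v0+(w*yy).sum()/w.sum()])
```

The fingers have shut, so the grip was lost. I look.

Run:
```python
import cv2,numpy as np
from h import *
i=cv2.imread('pics/w9.png');s=capture('scene');import pickle;pickle.dump(s,open('s9.pkl','wb'))
a=cv2.resize(i[60:300,100:420],(800,600),interpolation=2)[:,:]
a=cv2.resize(a,(520,390));b=cv2.resize(s['pixels'][140:230,270:360],(280,280),interpolation=2)
o=np.zeros((390,800,3),np.uint8);o[:,:520]=a;o[:280,520:]=b;cv2.imwrite('pics/w9c.png',o)
```

```text
(no output)
```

View pics/w9c.png

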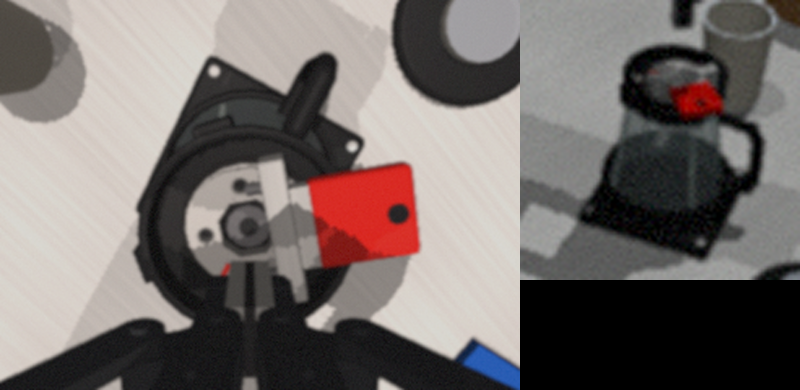

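The spanner has tipped over: it lies with the bar on the ring and the flat red grip across the skirt rim. I measure its pose and the ring's angle now.

```bash
cat > m7.py <<'E'
import sys
from h import *
import pickle
c=pickle.load(open(sys.argv[1]+'.pkl','rb'))
h=cv2.cvtColor(c['pixels'],cv2.COLOR_BGR2HSV)
m=(((h[...,0]<8)|(h[...,0]>172))&(h[...,1]>140)&(h[...,2]>60)).astype(np.uint8)
k,l,st,ce=cv2.connectedComponentsWithStats(m);i=1+np.argmax(st[1:,4]);print(st[i])
uv=np.argwhere(cv2.erode((l==i).astype(np.uint8),np.ones((3,3)))>0)[:,::-1];A=by_depth(c,uv);A=A[(A[:,2]>100)&(A[:,2]<260)]
ctr=np.median(A,0);n=np.linalg.svd(A-ctr,full_matrices=False)[2][2];n*=np.sign(n[2]);res=(A-ctr)@n;A=A[abs(res)<2];n=np.linalg.svd(A-A.mean(0),full_matrices=False)[2][2];n*=np.sign(n[2])
print('n',n.round(3),'centroid',A.mean(0).round(1),'z rng',np.percentile(A[:,2],[2,98]).round(1),'resid',np.std((A-A.mean(0))@n).round(2))
cn,_=cv2.findContours((l==i).astype(np.uint8),0,2);bx=cv2.boxPoints(cv2.minAreaRect(cn[0]))
s=rays(c,bx);R=np.array(c['R']);t=np.array(c['t']);o=-R.T@t;D=np.c_[s,np.ones(4)]@R
P=o+D*(((A.mean(0)-o)@n)/(D@n))[:,None];print(bx.round(1).tolist());print(P.round(1).tolist())
for j in range(4):
    d=P[(j+1)%4]-P[j];print('edge',np.linalg.norm(d).round(1),'az',np.degrees(np.arctan2(d[1],d[0])).round(1),'dz',d[2].round(1))
print('mid',P.mean(0).round(1))
E
python3 m7.py w9
python3 - <<'E'
from h import *
import pickle
c=pickle.load(open('w9.pkl','rb'))
f=320/520
for u,v in((240,185),(205,235),(248,225),(270,165),(275,200),(285,250),(300,200)): 
    px=[100+u*f,60+v*f];print(px,by_depth(c,[px])[0].round(1),on_plane(c,[px],169)[0].round(1))
g=cv2.cvtColor(c['pixels'],cv2.COLOR_BGR2GRAY).astype(float)
P=[]
for u,v in((240,185),(205,235)):
    u,v=100+u*f,60+v*f;r=5;u0,v0=int(round(u))-r,int(round(v))-r;p=g[v0:v0+11,u0:u0+11]
    w=np.clip(0.72*np.percentile(p,80)-p,0,None);yy,xx=np.mgrid[0:11,0:11];w*=((xx-r)**2+(yy-r)**2<=16)
    P.append(on_plane(c,[[u0+(w*xx).sum()/w.sum(),v0+(w*yy).sum()/w.sum()]],169)[0][:2])
d=P[0]-P[1];a=np.degrees(np.arctan2(d[1],d[0]));print(P,'sep',np.hypot(*d),'(31.1 exp) ang-45:',a-45, a)
E
```

```text
[ 289  161   69   64 3378]
n [-0.063  0.045  0.997] centroid [585.5 176.3 188.9] z rng [186.7 191.2] resid 0.65
[[288.3999938964844, 168.6999969482422], [351.0, 157.5], [361.20001220703125, 214.1999969482422], [298.6000061035156, 225.39999389648438]]
[[577.9, 206.9, 187.1], [616.2, 183.7, 190.6], [595.9, 144.3, 191.0], [554.7, 167.8, 187.4]]
edge 44.9 az -31.2 dz 3.5
edge 44.3 az -117.3 dz 0.5
edge 47.5 az 150.3 dz -3.6
edge 45.5 az 59.4 dz -0.3
mid [586.2 175.7 189. ]
[247.6923076923077, 173.84615384615387] [549.2 220.5 160.6] [550.5 221.7 169. ]
[226.15384615384616, 204.6153846153846] [517.2 213.3 161. ] [519.7 214.7 169. ]
[252.6153846153846, 198.46153846153848] [539.  203.3 167. ] [539.4 203.8 169. ]
[266.1538461538462, 161.53846153846155] [569.7 222.4 190.8] [568.1 219.1 169. ]
[269.2307692307692, 183.0769230769231] [560.8 209.1 190.5] [558.2 204.3 169. ]
[275.38461538461536, 213.84615384615387] [548.2 187.8 189.6] [544.4 181.  169. ]
[284.61538461538464, 183.0769230769231] [568.7 200.3 186.1] [567.4 195.8 169. ]
[array([550.45572828, 221.83570239]), array([519.73237139, 214.81291363])] sep 31.515777329513277 (31.1 exp) ang-45: -32.12445400691742 12.87554599308258
```

The ring now measures q≈0.90, so it is home. The spanner lies almost flat, with its grip pointing to azimuth −30.5° and overhanging the rim. The plan is:
1. Grasp it by the 44 mm edges near the outer end, with the tool tilted 25° inward.
2. Lift it and rotate it upright.
3. Set it into the seat with the tool pitched.

First I lift clear and open.

arm_command(
  increments=[
    [[0, 0, 0.01], [0, 0, 0], 0.0],
    [[0, 0, 0.04], [0, 0, 0], 0.0],
    [[0, 0, 0.07], [0, 0, 0], 0.04],
    [[0, 0, 0.1], [0, 0, 0], 0.066],
    [[0, 0, 0.1], [0, 0, 0], 0.066],
  ],
)

```text
time_s: 12.43
position: [540.7, 203.4, 306.5]
eef_rot: [0.932, -0.363, 0.005, -0.003]
ft_force: [-0.0, -0.4, 1.0]
width: 0.418
```

```bash
cat > plan.py <<'E'
from h import *
def rot(tilt,az,xaz):
    # tool z: tilt deg from down toward azimuth az ; tool x horizontal at xaz
    t,a,x=np.radians([tilt,az,xaz]);z=np.array([np.sin(t)*np.cos(a),np.sin(t)*np.sin(a),-np.cos(t)])
    X=np.array([np.cos(x),np.sin(x),0]);X-=z*(X@z);X/=np.linalg.norm(X)
    return np.c_[X,np.cross(z,X),z]
def go(p,R):
    s=state();Q=Rn.from_quat(s['eef_rot'])
    print('at',s['position'].round(1),'F',s['ft_force'].round(1),'w',round(s['width'],3),'j',s['joint_positions'].round(3).tolist())
    print('shift m',((np.array(p)-s['position'])/1000).round(4).tolist(),'rotvec deg',(Rn.from_matrix(R)*Q.inv()).as_rotvec(degrees=True).round(2).tolist())
E
python3 -c "
from plan import *
go([623.6,153.3,250],rot(25,149.5,59.5))"
```

```text
at [540.7 203.4 306.5] F [-0.  -0.4  1. ] w 0.418 j [0.296, 0.201, 1.015, -0.001, 1.913, 1.039]
shift m [0.0829, -0.0501, -0.0565] rotvec deg [27.62, 4.55, 100.41]
```

arm_command(
  increments=[
    [[0.04, -0.025, 0], [13.8, 2.3, 50.2], 0.066],
    [[0.04, -0.025, 0], [13.8, 2.3, 50.2], 0.066],
    [[0.06, -0.04, 0], [13.8, 2.3, 50.2], 0.066],
    [[0.083, -0.05, -0.02], [27.62, 4.55, 100.41], 0.066],
    [[0.083, -0.05, -0.03], [27.62, 4.55, 100.41], 0.066],
    [[0.083, -0.05, -0.04], [27.62, 4.55, 100.41], 0.066],
    [[0.083, -0.05, -0.05], [27.62, 4.55, 100.41], 0.066],
    [[0.083, -0.05, -0.0565], [27.62, 4.55, 100.41], 0.066],
    [[0.083, -0.05, -0.0565], [27.62, 4.55, 100.41], 0.066],
    [[0.083, -0.05, -0.0565], [27.62, 4.55, 100.41], 0.066],
  ],
)

```text
time_s: 13.27
position: [623.6, 153.1, 249.8]
eef_rot: [0.959, 0.233, -0.08, -0.14]
ft_force: [0.9, 0.3, 0.6]
width: 0.773
```

```bash
python3 -c "
from plan import *
go([623.6,153.3,250],rot(25,149.5,59.5))"
```

```text
at [623.6 153.1 249.8] F [0.9 0.3 0.6] w 0.773 j [0.061, 0.573, 0.691, 0.283, 2.072, -0.302]
shift m [-0.0, 0.0002, 0.0002] rotvec deg [8.71, 1.3, 31.07]
```

arm_command(
  increments=[
    [[0, 0, 0], [8.71, 1.3, 31.07], 0.066],
    [[0, 0, 0], [8.71, 1.3, 31.07], 0.066],
    [[0, 0, 0], [8.71, 1.3, 31.07], 0.066],
    [[0, 0, 0], [8.71, 1.3, 31.07], 0.066],
    [[0, 0, 0], [8.71, 1.3, 31.07], 0.066],
    [[0, 0, 0], [8.71, 1.3, 31.07], 0.066],
  ],
)

```text
time_s: 13.77
position: [624.0, 153.2, 248.9]
eef_rot: [0.847, 0.485, -0.108, -0.188]
ft_force: [-0.5, -0.2, -1.3]
width: 0.772
```

```bash
python3 w.py w10;python3 m7.py w10; python3 -c "
from plan import *
go([594.5,170.5,167.6],rot(25,149.5,59.5))"
```

```text
13.8167 [623.95416802 153.15105965 249.20194422] [ 0.84799525  0.48375687 -0.10767682 -0.1878538 ] [-0.19709437  0.74290197 -0.14609365] 0.7721633178811694
cam [637.62453028 144.22604469 441.15648713] [-0.14926325  0.08661776 -0.98499637]
[ 230  152   47   48 2111]
n [-0.056  0.03   0.998] centroid [586.  173.7 189. ] z rng [186.8 191. ] resid 0.7
[[230.0, 152.0], [276.0, 152.0], [276.0, 199.0], [230.0, 199.0]]
[[555.0, 165.8, 187.5], [578.0, 205.0, 187.6], [618.3, 180.3, 190.6], [596.3, 142.7, 190.5]]
edge 45.5 az 59.6 dz 0.1
edge 47.4 az -31.5 dz 3.0
edge 43.5 az -120.4 dz -0.1
edge 47.4 az 150.9 dz -3.0
mid [586.9 173.5 189. ]
at [624.  153.2 249.2] F [-0.2  0.7 -0.1] w 0.772 j [0.065, 0.754, 0.46, 0.316, 2.271, -0.809]
shift m [-0.0295, 0.0173, -0.0816] rotvec deg [0.04, -0.03, 0.08]
```

View pics/w10.png

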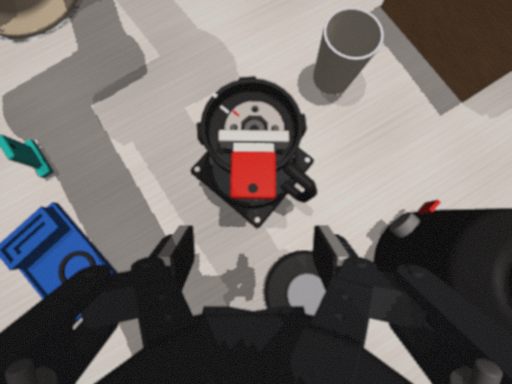

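The plate is square and centred between the open fingers at (253,175), and the ring's red mark lines up with the white line (235,112)/(220,103). I go in along the tool axis.

arm_command(
  increments=[
    [[-0.008, 0.0046, -0.022], [0, 0, 0], 0.066],
    [[-0.016, 0.0093, -0.044], [0, 0, 0], 0.066],
    [[-0.022, 0.0129, -0.061], [0, 0, 0], 0.066],
    [[-0.026, 0.0152, -0.072], [0, 0, 0], 0.066],
    [[-0.0285, 0.0166, -0.079], [0, 0, 0], 0.066],
    [[-0.0295, 0.0173, -0.0816], [0, 0, 0], 0.066],
    [[-0.0295, 0.0173, -0.0816], [0, 0, 0], 0.066],
  ],
)

```text
time_s: 14.4
position: [594.3, 170.5, 167.9]
eef_rot: [0.848, 0.483, -0.108, -0.188]
ft_force: [0.9, 0.4, 0.5]
width: 0.774
```

```bash
python3 w.py w11;python3 m7.py w11; python3 st.py
```

```text
14.45 [594.7301997  170.38584438 168.53329946] [ 0.84826904  0.48354371 -0.10706811 -0.18751408] [-0.37409844  0.28628279  0.31089404] 0.7692278036265136
cam [607.78377342 161.75620856 360.27628517] [-0.14790583  0.08590928 -0.98526314]
[ 218  163   70   72 4632]
n [-0.056  0.031  0.998] centroid [585.8 174.  188.9] z rng [186.8 190.9] resid 0.65
[[218.0, 163.0], [287.0, 163.0], [287.0, 234.0], [218.0, 234.0]]
[[554.3, 165.8, 187.4], [577.8, 205.4, 187.5], [617.4, 180.4, 190.5], [595.4, 143.1, 190.4]]
edge 46.1 az 59.3 dz 0.1
edge 46.9 az -32.3 dz 3.0
edge 43.3 az -120.6 dz -0.1
edge 47.0 az 151.2 dz -3.0
mid [586.2 173.7 188.9]
14.45 [594.73 170.39 168.53] yaw 59.37 tilt [-0.363   0.2146] F [-0.37  0.29  0.31] M [-0.077 -0.164  0.036] 0.7692278036265136
```

View pics/w11.png

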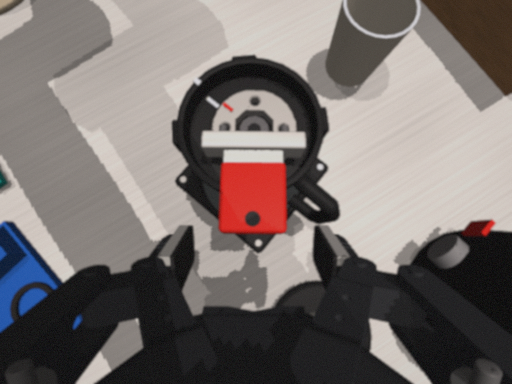

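```bash
python3 -c "
from h import *
import pickle
c=pickle.load(open('w11.pkl','rb'))
p=np.array([594.73,170.39,168.53]);R=Rn.from_quat([0.84826904,0.48354371,-0.10706811,-0.18751408]).as_matrix()
for nm,d in (('tcp',(0,0,0)),('tipL open',(-33,0,-7.5)),('tipR',(33,0,-7.5)),('graspL',(-33,0,-26.5)),('L y+11',(-33,11,-7.5)),('L y-11',(-33,-11,-7.5)),('Ly+11 grasp',(-33,11,-26.5)),('Ly-11',(-33,-11,-26.5))): print(nm,(p+R@np.array(d,float)).round(1),proj(c,p+R@np.array(d,float)).round(0))
g=c['z_map']
for u,v in((188,232),(185,245),(180,260),(318,232),(322,250)):print((u,v),by_depth(c,[[u,v]])[0].round(1),(R.T@(by_depth(c,[[u,v]])[0]-p)).round(1))
"
```

```text
tcp [594.7 170.4 168.5] [[255. 214.]]
tipL open [580.6 140.4 175.3] [[207. 218.]]
tipR [614.3 197.2 175.3] [[303. 218.]]
graspL [587.5 136.3 192.6] [[202. 229.]]
L y+11 [589.2 135.3 170.7] [[208. 232.]]
L y-11 [572.1 145.5 180. ] [[206. 202.]]
Ly+11 grasp [596.1 131.2 187.9] [[203. 245.]]
Ly-11 [579.  141.4 197.2] [[201. 212.]]
(188, 232) [589.3 134.4 224.6] [-33.7 -11.2 -56.6]
(185, 245) [594.6 130.9 228.4] [-34.   -7.1 -62.7]
(180, 260) [600.1 127.8 236.8] [-33.9  -4.9 -73. ]
(318, 232) [622.9 191.3 221.4] [ 32.3  -9.9 -53.7]
(322, 250) [630.5 186.9 227.7] [ 32.4  -4.7 -63.1]
```

```bash
python3 -c "
from h import *
import pickle
def rep(n,p,q,pts):
    c=pickle.load(open(n+'.pkl','rb'));R=Rn.from_quat(q).as_matrix()
    for u,v in pts: print(n,(u,v),c['pixels'][v,u],by_depth(c,[[u,v]])[0].round(1),'tool',(R.T@(by_depth(c,[[u,v]])[0]-np.array(p))).round(1))
rep('w9',[539.48,203.06,198.29],[0.93178924,-0.36299938,0.00021835,0.00045744],[(251,222),(251,226),(251,230),(251,238),(262,226),(262,232),(262,245),(245,255)])
rep('w6',[539.46,203.08,198.5],[0.954934,-.2968167,.00033,.00041],[(237,225),(237,235),(270,225),(270,235),(253,205),(255,240)])
rep('w2',[468.06,-154.7,57.1],[.992237,.12436,-.00026,.00056],[(203,226),(203,232),(200,245),(306,228),(308,240)])
"
```

```text
w9 (251, 222) [35 37 40] [545.5 211.5 244.3] tool [ -1.2 -10.3 -46. ]
w9 (251, 226) [38 38 41] [545.7 211.6 250.3] tool [ -1.2 -10.5 -52. ]
w9 (251, 230) [28 32 33] [545.6 211.4 254.9] tool [ -1.2 -10.2 -56.6]
w9 (251, 238) [25 28 29] [545.6 211.3 264. ] tool [ -1.1 -10.2 -65.7]
w9 (262, 226) [65 69 71] [549.8 207.6 249.9] tool [  4.6 -10.3 -51.6]
w9 (262, 232) [66 69 72] [549.3 207.3 256.2] tool [  4.4  -9.7 -57.9]
w9 (262, 245) [66 68 71] [549.3 208.1 271.4] tool [  3.9 -10.3 -73.1]
w9 (245, 255) [19 19 22] [544.7 213.8 282.3] tool [ -3.4 -11.4 -84. ]
w6 (237, 225) [66 68 72] [537.7 216.2 247.5] tool [ -8.8  -9.8 -49. ]
w6 (237, 235) [68 70 73] [538.5 216.  260.6] tool [ -8.  -10.1 -62.1]
w6 (270, 225) [64 68 70] [552.2 206.2 247.4] tool [  8.8  -9.7 -48.9]
w6 (270, 235) [66 68 70] [551.9 207.4 261.7] tool [  7.9 -10.6 -63.2]
w6 (253, 205) [ 32  42 219] [549.4 218.2 238.8] tool [ -0.3 -18.1 -40.3]
w6 (255, 240) [ 24  28 132] [538.4 200.1 238.9] tool [  0.8   3.1 -40.4]
w2 (203, 226) [42 42 47] [ 438.5 -151.   107.4] tool [-27.7 -10.8 -50.3]
w2 (203, 232) [23 22 21] [ 439.9 -150.6  115.1] tool [-26.3 -10.9 -58. ]
w2 (200, 245) [20 26 25] [ 440.6 -153.4  123.4] tool [-26.4  -8.  -66.3]
w2 (306, 228) [76 79 81] [ 490.3 -137.7  110. ] tool [ 25.7 -10.9 -52.9]
w2 (308, 240) [22 25 25] [ 488.9 -138.4  123.4] tool [ 24.2 -10.6 -66.3]
```

The finger ends look about 45 mm behind the reported TCP in the images, so I check numerically with the scene camera's depth before closing.

```bash
python3 -c "
from h import *
import pickle
s=state();p=s['position'];R=Rn.from_quat(s['eef_rot']).as_matrix()
uv=np.argwhere(np.ones((384,512)))[:,::-1]
for n in('scene','top','wrist'):
    c=capture(n);A=by_depth(c,uv);T=(A-p)@R
    dark=c['pixels'].reshape(-1,3).max(1)<110
    ok=(c['z_map'].ravel()>0)&(abs(T[:,1])<14)&(abs(T[:,0])>24)&(abs(T[:,0])<62)&(T[:,2]<5)&(T[:,2]>-110)&dark&(A[:,2]>150)
    h=np.histogram(T[ok,2],bins=np.arange(-110,6,6));print(n,ok.sum(),[(int(b),int(k)) for b,k in zip(h[1],h[0]) if k])
    q=T[ok];
    for sg in(-1,1):
        z=q[q[:,0]*sg>0]; print('  side',sg,'max z',np.sort(z[:,2])[-8:].round(1) if len(z) else None, z[np.argsort(z[:,2])[-3:]].round(0).tolist() if len(z) else '')
    print('proj tcp',proj(c,p).round(0))
"
```

```text
scene 168 [(-110, 22), (-104, 25), (-98, 30), (-92, 16), (-86, 7), (-80, 10), (-74, 9), (-68, 14), (-62, 13), (-56, 11), (-50, 9), (-44, 1), (-38, 1)]
  side -1 max z [-56.1 -55.3 -53.  -52.9 -50.1 -49.3 -44.5 -42.9] [[-34.0, 11.0, -49.0], [-36.0, 11.0, -45.0], [-38.0, 7.0, -43.0]]
  side 1 max z [-48.8 -48.8 -48.7 -47.1 -45.2 -44.8 -44.5 -37.7] [[38.0, 11.0, -45.0], [32.0, -1.0, -44.0], [34.0, -1.0, -38.0]]
proj tcp [[327. 177.]]
top 57 [(-110, 7), (-104, 15), (-98, 16), (-92, 3), (-86, 3), (-80, 2), (-74, 3), (-68, 5), (-62, 2), (-50, 1)]
  side -1 max z None 
  side 1 max z [-67.7 -65.6 -65.5 -65.4 -65.  -60.6 -56.4 -48.2] [[31.0, -12.0, -61.0], [31.0, -4.0, -56.0], [31.0, -3.0, -48.0]]
proj tcp [[200. 154.]]
wrist 11939 [(-110, 1857), (-104, 4838), (-98, 1960), (-92, 627), (-86, 436), (-80, 471), (-74, 521), (-68, 446), (-62, 386), (-56, 296), (-50, 101)]
  side -1 max z [-46.8 -46.7 -46.6 -46.6 -46.6 -46.5 -46.5 -46.1] [[-34.0, 6.0, -47.0], [-34.0, -4.0, -46.0], [-34.0, -3.0, -46.0]]
  side 1 max z [-46.3 -46.3 -46.1 -46.1 -46.1 -46.  -45.7 -45.7] [[32.0, -9.0, -46.0], [33.0, -4.0, -46.0], [33.0, -6.0, -46.0]]
proj tcp [[254. 213.]]
```

Both cameras agree: the real fingertips stop about 39 mm short of the reported TCP when shut. So the first grip held only by the very tips, which is why it slipped. I advance another 39 mm along the tool axis, carefully.

arm_command(
  increments=[
    [[-0.004, 0.002, -0.01], [0, 0, 0], 0.066],
    [[-0.0075, 0.004, -0.019], [0, 0, 0], 0.066],
    [[-0.011, 0.006, -0.027], [0, 0, 0], 0.066],
    [[-0.013, 0.0072, -0.032], [0, 0, 0], 0.066],
    [[-0.0145, 0.008, -0.036], [0, 0, 0], 0.066],
    [[-0.0145, 0.008, -0.036], [0, 0, 0], 0.066],
  ],
)

```text
time_s: 15.1
position: [580.3, 178.3, 132.2]
eef_rot: [0.848, 0.484, -0.107, -0.188]
ft_force: [0.6, 0.5, -0.3]
width: 0.774
```

```bash
python3 st.py; python3 w.py w12; python3 m7.py w12|head -2; python3 -c "
from h import *
import pickle
s=state();p=s['position'];R=Rn.from_quat(s['eef_rot']).as_matrix()
uv=np.argwhere(np.ones((384,512)))[:,::-1];c=pickle.load(open('w12.pkl','rb'));A=by_depth(c,uv);T=(A-p)@R
h=cv2.cvtColor(c['pixels'],cv2.COLOR_BGR2HSV).reshape(-1,3)
r=((h[:,0]<8)|(h[:,0]>172))&(h[:,1]>140)&(A[:,2]>170)&(abs(T[:,0])<30);q=T[r]
print('plate tool x',np.percentile(q[:,0],[1,99]).round(1),'y',np.percentile(q[:,1],[1,99]).round(1),'z',np.percentile(q[:,2],[1,50,99]).round(1))
f=(c['pixels'].reshape(-1,3).max(1)<110)&(abs(T[:,1])<14)&(abs(T[:,0])>24)&(abs(T[:,0])<50)&(T[:,2]>-80)&(T[:,2]<-44)
for sg in(-1,1):
  z=T[f&(T[:,0]*sg>0)];print(sg,np.percentile(z,[2,50,98],axis=0).round(1).tolist())
"
```

```text
15.1 [580.32 178.35 132.18] yaw 59.38 tilt [-0.3632  0.2146] F [ 0.63  0.53 -0.28] M [-0.107 -0.143  0.042] 0.7736794587664334
15.15 [580.60115298 178.28822599 132.7657019 ] [ 0.84824588  0.48367083 -0.10678405 -0.18745297] [0.56417844 0.24345522 1.05340189] 0.7761777755844441
cam [593.60343978 169.57707552 324.54678624] [-0.14701178  0.08612096 -0.98537846]
[ 209  174   88   92 7452]
n [-0.058  0.032  0.998] centroid [585.6 174.2 188.9] z rng [186.8 191. ] resid 0.65
plate tool x [-22.3  20.1] y [-38.    2.4] z [-64.3 -53.7 -41.6]
-1 [[-46.9, -11.9, -79.4], [-34.0, -6.0, -65.9], [-33.6, 9.6, -47.1]]
1 [[31.6, -12.0, -79.2], [32.3, -6.2, -64.5], [44.9, 8.7, -46.5]]
```

The fingers now straddle the plate's outer 14 mm, the plate is centred to 0.3 mm, and there is no contact force. Closing.

arm_command(
  increments=[
    [[0, 0, 0], [0, 0, 0], 0.03],
    [[0, 0, 0], [0, 0, 0], 0.03],
    [[0, 0, 0], [0, 0, 0], 0.03],
    [[0, 0, 0], [0, 0, 0], 0.03],
    [[0, 0, 0], [0, 0, 0], 0.03],
    [[0, 0, 0], [0, 0, 0], 0.03],
  ],
)

```text
time_s: 15.65
position: [581.0, 178.2, 133.5]
eef_rot: [0.848, 0.484, -0.106, -0.187]
ft_force: [2.1, 0.1, 3.5]
width: 0.504
```

```bash
python3 st.py
```

```text
15.65 [581.   178.24 133.46] yaw 59.37 tilt [-0.3612  0.215 ] F [2.1  0.06 3.55] M [ 0.058 -0.021  0.019] 0.5037746062830383
```

arm_command(
  increments=[
    [[0, 0, 0.005], [0, 0, 0], 0.03],
    [[0, 0, 0.012], [0, 0, 0], 0.03],
    [[0, 0, 0.025], [0, 0, 0], 0.03],
    [[0, 0, 0.04], [0, 0, 0], 0.03],
    [[0, 0, 0.06], [0, 0, 0], 0.03],
    [[0, 0, 0.08], [0, 0, 0], 0.03],
    [[0, 0, 0.1], [0, 0, 0], 0.03],
    [[0, 0, 0.12], [0, 0, 0], 0.03],
    [[0, 0, 0.14], [0, 0, 0], 0.03],
    [[0, 0, 0.14], [0, 0, 0], 0.03],
  ],
)

```text
time_s: 16.48
position: [581.6, 178.3, 279.0]
eef_rot: [0.849, 0.485, -0.102, -0.186]
ft_force: [-0.0, 0.0, -0.1]
width: 0.506
```

```bash
python3 w.py w13; python3 m7.py w13; python3 -c "
from plan import *
s=state();p=s['position'];R=Rn.from_quat(s['eef_rot']).as_matrix()
go(p+[0,0,60],rot(25,14.4,-75.6)); go([560,20,330],rot(25,14.4,-75.6))"
```

```text
16.5333 [581.5992729  178.34209552 276.3948655 ] [ 0.84854244  0.48440495 -0.10352973 -0.1860354 ] [ 0.14204751  0.58744855 -1.89699121] 0.4979631322289638
cam [592.89247228 169.33399331 471.53946829] [-0.1367051   0.08742094 -0.98674682]
[ 210  173   87   90 7293]
at [581.6 178.3 276.4] F [ 0.1  0.6 -1.9] w 0.498 j [0.104, 0.601, 0.624, 0.326, 2.24, -0.772]
shift m [0.0, 0.0, 0.06] rotvec deg [0.57, 0.25, -134.98]
at [581.6 178.3 276.4] F [ 0.1  0.6 -1.9] w 0.498 j [0.104, 0.601, 0.624, 0.326, 2.24, -0.772]
shift m [-0.0216, -0.1583, 0.0536] rotvec deg [0.57, 0.25, -134.98]
  return _methods._mean(a, axis=axis, dtype=dtype,
  ret = um.true_divide(
Traceback (most recent call last):
  File "m7.py", line 9, in <module>
    ctr=np.median(A,0);n=np.linalg.svd(A-ctr,full_matrices=False)[2][2];n*=np.sign(n[2]);res=(A-ctr)@n;A=A[abs(res)<2];n=np.linalg.svd(A-A.mean(0),full_matrices=False)[2][2];n*=np.sign(n[2])
                         ~~~~~~~~~~~~~~~~~~~~~~~~~~~~~~~~~~~~~~~~~~~^^^
IndexError: index 2 is out of bounds for axis 0 with size 0
```

The spanner is held firmly: the red patch is unchanged in the tool view at (210..297,173..263). Next I fit a quick arm model from the recorded joint/pose pairs, to see which tool heading can reach the upright placing pose.

```bash
cat > ik.py <<'E'
from plan import *
from scipy.optimize import least_squares
s0=state()
Y=[([-1.41031435,.0527813391,1.40162928,-2.9e-5,1.68859976,-.0702922],[120.049,-510.757,192.85]),
([.296,.201,1.015,-.001,1.913,1.039],[540.7,203.4,306.5]),([.065,.754,.46,.316,2.271,-.809],[624,153.2,249.2]),([.061,.573,.691,.283,2.072,-.302],[623.6,153.1,249.8]),(list(s0['joint_positions']),list(s0['position']))]
def fk(j,k):
    h,a1,L2,L3,e,d=k;B=Rn.from_euler('z',j[0]);r2=Rn.from_euler('y',j[1]);r3=Rn.from_euler('y',j[1]+j[2])
    p=np.array([a1,0,h])+r2.apply([0,0,L2])+r3.apply([e,0,L3])
    W=B*r3*Rn.from_euler('z',j[3])*Rn.from_euler('y',j[4])*Rn.from_euler('z',j[5])
    return B.apply(p)+W.apply([0,0,d]),W
f=least_squares(lambda k:np.concatenate([fk(j,k)[0]-p for j,p in Y]),[350,150,450,450,0,250]);K=f.x
def solve(p,R,seed):
    def F(j):
        q,W=fk(j,K);return np.r_[(q-p),300*(Rn.from_matrix(R).inv()*W*C).as_rotvec()]
    lo=np.array([-2.9,-.91,.12,-1.06,.26,-2.93]);hi=np.array([2.9,2.17,2.37,4.2,2.73,2.93])
    g=least_squares(F,np.clip(seed,lo+.01,hi-.01),bounds=(lo,hi));return g.x,np.abs(g.fun[:3]).max(),np.abs(g.fun[3:]).max()/300
W=fk(s0['joint_positions'],K)[1];C=W.inv()*Rn.from_quat(s0['eef_rot'])
if __name__=='__main__':
    print('K',K.round(1),'res',np.abs(f.fun).max());print('C',C.as_rotvec(degrees=True).round(2))
    W0=fk(Y[0][0],K)[1];print('C0',(W0.inv()*Rn.from_quat([.783813537,-.620995843,-.000533,-.000467])).as_rotvec(degrees=True).round(2))
    # spanner in tool frame from w13
    import pickle
    c=pickle.load(open('w13.pkl','rb'));p=np.array([581.6,178.34,276.39]);R=Rn.from_quat([.84854244,.48440495,-.10352973,-.1860354]).as_matrix()
    uv=np.argwhere(np.ones((384,512)))[:,::-1];T=(by_depth(c,uv)-p)@R
    h=cv2.cvtColor(c['pixels'],cv2.COLOR_BGR2HSV).reshape(-1,3)
    r=((h[:,0]<8)|(h[:,0]>172))&(h[:,1]>140)&(abs(T[:,0])<30)&(T[:,2]<-20)&(T[:,2]>-90);q=T[r];q0=np.median(q,0)
    for _ in range(3): n=np.linalg.svd(q-q0,full_matrices=False)[2][2];n*=-np.sign(n[2]);q=q[abs((q-q0)@n)<1.5];q0=q.mean(0)
    x=np.array([1,0,0]);x=x-n*(x@n);x/=np.linalg.norm(x);u=np.cross(n,x);u*=np.sign(u[1])  # toward grip end (+y tool)
    e=(q-q0)@u;print('n',n.round(3),'u',u.round(3),'len',np.percentile(e,[.5,99.5]).round(1),'x',np.percentile(q[:,0],[1,99]).round(1))
    end=np.percentile(e,99.7);ctr=q0+u*(end-68)-6*n;ctr=ctr+x*(np.percentile(q[:,0],[1,99]).mean()-ctr@x);print('bar_mid in tool',ctr.round(1))
    np.savez('sp.npz',u=u,x=x,b=ctr)
    seat=np.array([467.5,-154.,28.])
    for nm,xa in(('back',-75.6),('front',104.4)):
        X=np.array([np.cos(np.radians(xa)),np.sin(np.radians(xa)),0]);M=np.c_[X,[0,0,1],np.cross(X,[0,0,1])]@np.c_[x,u,np.cross(x,u)].T
        P=seat-M@ctr;print(nm,'tool z',M[:,2].round(2),'tcp',P.round(1))
        for sd in([-.1,1.,1.6,0,1.4,1.],[-.5,0,2.2,0,.5,-2],list(s0['joint_positions'])):
            print('  ',[np.round(v,3).tolist() for v in solve(P+[0,0,60],M,sd)],[np.round(v,3).tolist() for v in solve(P,M,sd)])
E
python3 ik.py
```

```text
K [213.7 -35.7 446.8 530.4  69.9 458.8] res 36.62661390790855
C [ -0.   0. 180.]
C0 [   0.    0. -180.]
n [-0.003 -0.483 -0.875] u [-0.     0.875 -0.483] len [-23.2  22.3] x [-21.7  20.2]
bar_mid in tool [ -0.9 -56.1 -27.5]
back tool z [-0.85 -0.22 -0.48] tcp [ 418.1 -167.5   63.8]
   [[-0.085, 0.852, 0.896, -0.432, 2.388, 1.081], 0.0, 0.0] [[-0.085, 0.905, 0.926, -0.399, 2.312, 1.128], 0.0, 0.0]
   [[-0.085, 0.852, 0.896, -0.432, 2.388, 1.081], 0.0, 0.0] [[-0.085, 0.905, 0.926, -0.399, 2.312, 1.128], 0.0, 0.0]
   [[-0.085, 0.852, 0.896, -0.432, 2.388, 1.081], 0.0, 0.0] [[-0.085, 0.905, 0.926, -0.399, 2.312, 1.128], 0.0, 0.0]
front tool z [ 0.85  0.22 -0.48] tcp [ 516.9 -140.5   63.8]
   [[-1.081, -0.322, 2.339, 1.184, 1.162, 2.839], 0.0, 0.0] [[-1.082, -0.175, 2.37, 1.257, 1.107, 2.656], 1.292, 0.007]
   [[-0.817, -0.558, 2.342, 0.933, 0.945, -2.93], 18.999, 0.134] [[-0.744, -0.484, 2.37, 0.913, 0.83, -2.93], 21.436, 0.188]
   [[-0.817, -0.558, 2.342, 0.933, 0.945, -2.93], 18.999, 0.134] [[-0.744, -0.484, 2.37, 0.913, 0.83, -2.93], 21.436, 0.188]
```

The "back" heading (tool reaching over the dish towards the base) is comfortably inside the joint ranges. First I yaw at height.

arm_command(
  increments=[
    [[0, -0.01, 0.02], [0.57, 0.25, -135], 0.03],
    [[0, -0.02, 0.04], [0.57, 0.25, -135], 0.03],
    [[0, -0.03, 0.055], [0.57, 0.25, -135], 0.03],
    [[0, -0.04, 0.055], [0.57, 0.25, -135], 0.03],
    [[0, -0.05, 0.055], [0.57, 0.25, -135], 0.03],
    [[0, -0.06, 0.055], [0.57, 0.25, -135], 0.03],
    [[0, -0.07, 0.055], [0.57, 0.25, -135], 0.03],
    [[0, -0.08, 0.055], [0.57, 0.25, -135], 0.03],
    [[0, -0.09, 0.055], [0.57, 0.25, -135], 0.03],
    [[0, -0.1, 0.055], [0.57, 0.25, -135], 0.03],
  ],
)

```text
time_s: 17.37
position: [581.1, 77.4, 329.3]
eef_rot: [0.97, -0.108, 0.023, -0.215]
ft_force: [0.7, 0.2, -2.1]
width: 0.498
```

```bash
cat > fin.py <<'E'
import sys
from plan import *
z=np.load('sp.npz');u,x,b=z['u'],z['x'],z['b']
X=np.array([np.cos(np.radians(-75.6)),np.sin(np.radians(-75.6)),0]);M=np.c_[X,[0,0,1],np.cross(X,[0,0,1])]@np.c_[x,u,np.cross(x,u)].T
seat=np.array([467.5,-154.,28.]);P=seat-M@b
E
python3 -c "
from fin import *
go([560,20,330],rot(25,14.4,-75.6)); go(P+[0,0,150],M)"
```

```text
at [581.1  77.4 329.3] F [ 0.7  0.2 -2.1] w 0.498 j [-0.163, 0.142, 1.096, 0.453, 1.85, 0.197]
shift m [-0.0211, -0.0574, 0.0007] rotvec deg [-0.01, -0.13, -62.96]
at [581.1  77.4 329.3] F [ 0.7  0.2 -2.1] w 0.498 j [-0.163, 0.142, 1.096, 0.453, 1.85, 0.197]
shift m [-0.163, -0.2449, -0.1155] rotvec deg [-64.39, 62.5, -50.29]
```

arm_command(
  increments=[
    [[-0.01, -0.03, 0], [-64.4, 62.5, -50.3], 0.03],
    [[-0.02, -0.06, 0], [-64.4, 62.5, -50.3], 0.03],
    [[-0.035, -0.09, 0], [-64.4, 62.5, -50.3], 0.03],
    [[-0.05, -0.12, 0], [-64.4, 62.5, -50.3], 0.03],
    [[-0.065, -0.15, 0], [-64.4, 62.5, -50.3], 0.03],
    [[-0.08, -0.18, 0], [-64.4, 62.5, -50.3], 0.03],
    [[-0.1, -0.2, 0], [-64.4, 62.5, -50.3], 0.03],
    [[-0.12, -0.22, -0.01], [-64.4, 62.5, -50.3], 0.03],
    [[-0.14, -0.235, -0.02], [-64.4, 62.5, -50.3], 0.03],
    [[-0.15, -0.245, -0.03], [-64.4, 62.5, -50.3], 0.03],
  ],
)

```text
time_s: 18.2
position: [429.4, -168.7, 298.9]
eef_rot: [0.843, -0.432, -0.226, 0.227]
ft_force: [1.3, -0.6, -1.7]
width: 0.501
```

```bash
python3 -c "
from fin import *
go(P+[0,0,150],M)"
```

```text
at [ 429.4 -168.7  298.9] F [ 1.3 -0.6 -1.7] w 0.501 j [-0.235, 0.329, 1.008, -0.452, 2.328, 0.487]
shift m [-0.0113, 0.0012, -0.085] rotvec deg [-19.5, 18.88, -15.33]
```

arm_command(
  increments=[
    [[-0.003, 0.001, -0.01], [-19.5, 18.9, -15.3], 0.03],
    [[-0.006, 0.001, -0.02], [-19.5, 18.9, -15.3], 0.03],
    [[-0.01, 0.001, -0.04], [-19.5, 18.9, -15.3], 0.03],
    [[-0.0113, 0.0012, -0.06], [-19.5, 18.9, -15.3], 0.03],
    [[-0.0113, 0.0012, -0.075], [-19.5, 18.9, -15.3], 0.03],
    [[-0.0113, 0.0012, -0.085], [-19.5, 18.9, -15.3], 0.03],
    [[-0.0113, 0.0012, -0.085], [-19.5, 18.9, -15.3], 0.03],
    [[-0.0113, 0.0012, -0.085], [-19.5, 18.9, -15.3], 0.03],
  ],
)

```text
time_s: 18.87
position: [418.1, -167.5, 214.3]
eef_rot: [0.68, -0.528, -0.312, 0.401]
ft_force: [-0.4, 0.2, -0.2]
width: 0.501
```

```bash
python3 w.py w14
cat > m8.py <<'E'
# spanner pose in tool frame again (wrist), seat estimate from wrist + scene
import sys
from fin import *
import pickle
c=pickle.load(open(sys.argv[1]+'.pkl','rb'));s=state();p=s['position'];R=Rn.from_quat(s['eef_rot']).as_matrix()
uv=np.argwhere(np.ones((384,512)))[:,::-1]
h=cv2.cvtColor(c['pixels'],cv2.COLOR_BGR2HSV).reshape(-1,3);T=(by_depth(c,uv)-p)@R
r=((h[:,0]<8)|(h[:,0]>172))&(h[:,1]>140)&(abs(T[:,0])<30)&(T[:,2]<-20)&(T[:,2]>-90);q=T[r];q0=np.median(q,0)
for _ in range(3): n=np.linalg.svd(q-q0,full_matrices=False)[2][2];n*=-np.sign(n[2]);q=q[abs((q-q0)@n)<1.5];q0=q.mean(0)
e1=np.cross(n,[1,0,0]);e1/=np.linalg.norm(e1);e1*=np.sign(e1[1]);e=(q-q0)@e1
print('now u tool',e1.round(3),'saved',u.round(3),'u world',(R@e1).round(3),'toolx world',R[:,0].round(3))
bb=q0+e1*(np.percentile(e,99.7)-68)-6*n;bb[0]=np.percentile(q[:,0],[1,99]).mean()
print('b now',bb.round(1),'saved',b.round(1),'bar world',(p+R@bb).round(1),'saved-b world',(p+R@b).round(1))
cc=capture('scene')
hh=cv2.cvtColor(cc['pixels'],cv2.COLOR_BGR2HSV).reshape(-1,3);A=by_depth(cc,uv)
# spanner in scene: points near
d=A-(p+R@b);near=(np.hypot(d[:,0],d[:,1])<45)&(d[:,2]>-12)&(d[:,2]<75)
red=near&((hh[:,0]<8)|(hh[:,0]>172))&(hh[:,1]>140);met=near&(hh[:,1]<50)&(hh[:,2]>70)&(d[:,2]<25)
for nm,mk in(('red',red),('metal',met)):
    if mk.sum()>3: print('scene',nm,mk.sum(),'rel bar: med',np.median(d[mk],0).round(1),'lo',np.percentile(d[mk],3,axis=0).round(1),'hi',np.percentile(d[mk],97,axis=0).round(1))
E
python3 m8.py w14; python3 -c "
from fin import *
go(P+[0,0,150],M)"
```

```text
18.9167 [ 418.35176554 -167.58898519  215.40328166] [ 0.68060918 -0.5290184  -0.31086472  0.40034211] [ 0.27082568 -0.30912869 -0.62607806] 0.49882698663270136
cam [ 601.29843312 -121.26581969  244.73625741] [-0.94104701 -0.24047369 -0.2379137 ]
now u tool [-0.     0.877 -0.481] saved [-0.     0.875 -0.483] u world [-0.006 -0.001  1.   ] toolx world [ 0.247 -0.969  0.   ]
b now [  0.5 -54.  -23.6] saved [ -0.9 -56.1 -27.5] bar world [ 463.9 -156.5  179.6] saved-b world [ 467.8 -154.1  179.7]
scene red 58 rel bar: med [-0.6  0.4 64.8] lo [-18.3 -28.2  24.1] hi [11.2 19.7 71.1]
scene metal 66 rel bar: med [  7.  -21.2  10. ] lo [ -5.  -35.7   1.3] hi [14.4  1.6 16.1]
at [ 418.5 -167.6  215.9] F [ 0.9 -0.6 -0.9] w 0.499 j [-0.196, 0.609, 1.0, -0.63, 2.448, 0.832]
shift m [-0.0004, 0.0001, -0.002] rotvec deg [0.01, 0.24, -0.05]
```

Run:
```python
from h import *
import pickle
for n in('w13','w14'):
    c=pickle.load(open(n+'.pkl','rb'));h=cv2.cvtColor(c['pixels'],cv2.COLOR_BGR2HSV)
    m=(((h[...,0]<8)|(h[...,0]>172))&(h[...,1]>140)&(h[...,2]>30)).astype(np.uint8)
    k,l,st,ce=cv2.connectedComponentsWithStats(m);i=1+np.argmax(st[1:,4]);print(n,st[i],ce[i].round(1))
    g=cv2.cvtColor(c['pixels'],cv2.COLOR_BGR2GRAY)
    z=c['z_map']
    print(' depth plate',[float(z[v,253].round(1)) for v in range(130,270,8)],'\n gray',[int(g[v,253]) for v in range(130,270,8)])
    # bar: nearest rows above plate
    zz=z[:, 253];print(' row depth',[(v,float(zz[v].round(0))) for v in range(120,180,4)])
    print(' bar row142 cols',[int(q) for q in g[146,200:310:5]],[int(q) for q in z[146,200:310:5]])
c=pickle.load(open('w14.pkl','rb'));i=c['pixels'];s=capture('scene')
o=np.hstack([cv2.resize(i[90:290,150:350],(400,400),interpolation=2),cv2.resize(s['pixels'][150:270,180:300],(400,400),interpolation=2)]);cv2.imwrite('pics/last.png',o)
```

```text
w13 [ 209  173   89   90 7333] [253.2 216.8]
 depth plate [311.3999938964844, 143.1999969482422, 142.3000030517578, 142.60000610351562, 145.1999969482422, 142.89999389648438, 142.1999969482422, 141.0, 139.0, 138.5, 137.10000610351562, 136.1999969482422, 135.60000610351562, 134.6999969482422, 134.6999969482422, 132.8000030517578, 132.39999389648438, 453.70001220703125] 
 gray [47, 189, 189, 96, 189, 189, 85, 89, 88, 91, 92, 86, 86, 75, 42, 42, 87, 168]
 row depth [(120, 497.0), (124, 497.0), (128, 313.0), (132, 311.0), (136, 143.0), (140, 142.0), (144, 143.0), (148, 141.0), (152, 141.0), (156, 145.0), (160, 145.0), (164, 143.0), (168, 144.0), (172, 143.0), (176, 142.0)]
 bar row142 cols [190, 189, 188, 187, 189, 189, 190, 189, 191, 190, 188, 190, 189, 187, 189, 190, 190, 191, 190, 189, 189, 188] [141, 142, 142, 141, 142, 141, 142, 141, 140, 142, 141, 142, 141, 142, 142, 140, 142, 141, 141, 141, 142, 141]
w14 [ 209  173   89   90 7216] [253.3 217.5]
 depth plate [536.5, 142.39999389648438, 140.89999389648438, 141.39999389648438, 144.89999389648438, 143.89999389648438, 141.5, 138.8000030517578, 138.89999389648438, 139.6999969482422, 138.0, 136.39999389648438, 135.89999389648438, 134.10000610351562, 134.0, 132.6999969482422, 132.6999969482422, 2508.89990234375] 
 gray [217, 119, 121, 109, 119, 124, 64, 64, 65, 62, 67, 68, 68, 53, 33, 34, 90, 174]
 row depth [(120, 499.0), (124, 513.0), (128, 528.0), (132, 545.0), (136, 143.0), (140, 142.0), (144, 142.0), (148, 140.0), (152, 141.0), (156, 145.0), (160, 0.0), (164, 144.0), (168, 145.0), (172, 144.0), (176, 142.0)]
 bar row142 cols [122, 121, 119, 120, 121, 122, 121, 122, 123, 121, 120, 123, 121, 125, 128, 127, 126, 130, 130, 122, 128, 128] [140, 141, 141, 141, 142, 140, 141, 141, 142, 142, 142, 142, 141, 141, 141, 142, 142, 141, 141, 141, 141, 141]
```

Run:
```python
from fin import *
import pickle
Q={'w13':([581.6,178.34,276.39],[.84854244,.48440495,-.10352973,-.1860354]),'w14':([418.35,-167.59,215.40],[.68060918,-.5290184,-.31086472,.40034211])}
for n,(p,q) in Q.items():
    c=pickle.load(open(n+'.pkl','rb'));R=Rn.from_quat(q).as_matrix()
    # fixed camera pose in tool frame check
    print(n,'cam in tool',(R.T@(-np.array(c['R']).T@c['t']-p)).round(1))
    D=lambda u,v,z:(R.T@((np.r_[rays(c,[[u,v]])[0],1]*z-np.array(c['t']))@np.array(c['R'])-p))
    z0=142.4;z1=132.5
    a=D(253,172.7,z0);e=D(253,262.5,z1-.3);l=D(208.6,215,137.9);r=D(297.6,215,137.9);ba=D(253,133.5,142.2)
    w=(e-a)/np.linalg.norm(e-a);nn=np.cross([1,0,0],w);print(' a',a.round(1),'e',e.round(1),'len',np.linalg.norm(e-a).round(1),'u',w.round(3),'x mid',((l+r)/2)[0].round(1),'w',np.linalg.norm(r-l).round(1),'bar edge',ba.round(1))
    nt=np.array([0,-w[2]*-1,0]);nt=np.array([0,w[2],-w[1]]);# normal toward camera (-z)
    for o,zz in((a,20),(e,68)): b2=o-w*zz-6*nt;print('   b',b2.round(1))
    print('   b from bar',(ba-10*nt).round(1),'world',(p+R@((ba-10*nt))).round(1))
```

```text
w13 cam in tool [  -1.1  -68.2 -183.4]
 a [ -1.1 -39.4 -43.7] e [ -1.    1.4 -65.4] len 46.3 u [ 0.001  0.883 -0.469] x mid -1.0 w 46.0 bar edge [ -1.1 -59.6 -38.4]
   b [ -1.1 -54.3 -29. ]
   b [ -1.1 -55.8 -28.2]
   b from bar [ -1.1 -54.9 -29.5] world [548.5 196.4 326.1]
w14 cam in tool [   0.3  -66.1 -179.2]
 a [  0.3 -37.2 -39.5] e [  0.3   3.7 -61.2] len 46.3 u [ 0.002  0.882 -0.47 ] x mid 0.3 w 46.0 bar edge [  0.2 -57.3 -34.1]
   b [  0.2 -52.  -24.8]
   b [  0.2 -53.5 -23.9]
   b from bar [  0.2 -52.6 -25.3] world [ 464.6 -156.   181.7]
```

View pics/last.png

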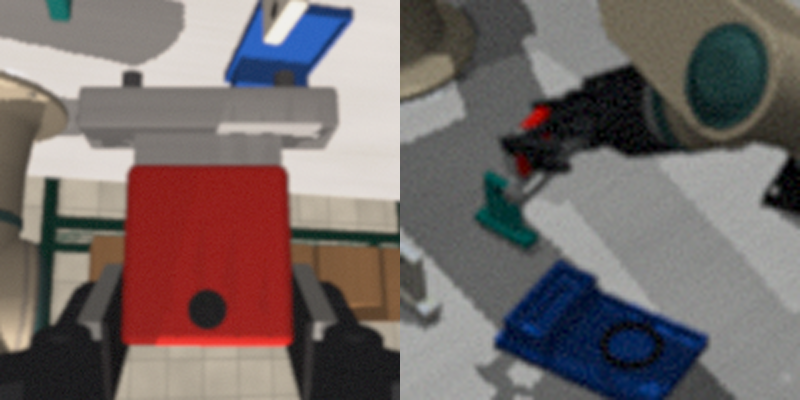

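The last picture shows the spanner upright in the pads: bar at (205,118), both pins below it at (132,78) and (283,78), the empty slot at (540,300) in the scene half. The two wrist readings differ because the arm was settling during w13. I correct the held offset and descend to just above the slot.

```bash
python3 - <<'E'
import numpy as np
u=np.array([0,.879,-.477]);u/=np.linalg.norm(u);np.savez('sp.npz',u=u,x=np.array([1.,0,0]),b=np.array([0,-52.9,-26.2]))
s=open('fin.py').read().replace('[467.5,-154.,28.]','[468.3,-153.8,28.]');open('fin.py','w').write(s)
E
python3 -c "
from fin import *
print(P,M[:,2]);go(P+[0,0,26],M)"
```

```text
[ 421.55714701 -165.80152481   61.99881022] [-0.85131224 -0.21857983 -0.47695946]
at [ 418.5 -167.6  215.9] F [ 1.1 -0.3 -2.1] w 0.502 j [-0.196, 0.609, 1.0, -0.63, 2.448, 0.833]
shift m [0.0031, 0.0018, -0.1279] rotvec deg [-0.09, 0.67, 0.12]
```

arm_command(
  increments=[
    [[0.0031, 0.0018, -0.02], [-0.1, 0.7, 0.1], 0.03],
    [[0.0031, 0.0018, -0.04], [-0.1, 0.7, 0.1], 0.03],
    [[0.0031, 0.0018, -0.06], [-0.1, 0.7, 0.1], 0.03],
    [[0.0031, 0.0018, -0.08], [-0.1, 0.7, 0.1], 0.03],
    [[0.0031, 0.0018, -0.1], [-0.1, 0.7, 0.1], 0.03],
    [[0.0031, 0.0018, -0.115], [-0.1, 0.7, 0.1], 0.03],
    [[0.0031, 0.0018, -0.125], [-0.1, 0.7, 0.1], 0.03],
    [[0.0031, 0.0018, -0.128], [-0.1, 0.7, 0.1], 0.03],
    [[0.0031, 0.0018, -0.128], [-0.1, 0.7, 0.1], 0.03],
  ],
)

```text
time_s: 19.77
position: [421.7, -165.9, 88.1]
eef_rot: [0.679, -0.527, -0.314, 0.404]
ft_force: [0.1, 0.5, -2.2]
width: 0.499
```

```bash
python3 w.py w15
cat > m9.py <<'E'
import sys
from fin import *
import pickle
s=state();p=s['position'];R=Rn.from_quat(s['eef_rot']).as_matrix();B=p+R@b;print('bar pred',B.round(1))
X=np.array([.249,-.969,0]);Yd=np.array([.969,.249,0])
for n in('scene','top','wrist'):
    c=capture(n);pickle.dump(c,open('z_%s.pkl'%n,'wb'));uv=np.argwhere(np.ones((384,512)))[:,::-1];A=by_depth(c,uv);h=cv2.cvtColor(c['pixels'],cv2.COLOR_BGR2HSV).reshape(-1,3)
    d=A-B;near=(abs(d@X)<50)&(abs(d@Yd)<35)&(c['z_map'].ravel()>0)
    met=near&(h[:,1]<60)&(h[:,2]>60)&(d[:,2]>-4)&(d[:,2]<20);red=near&((h[:,0]<8)|(h[:,0]>172))&(h[:,1]>140)&(d[:,2]>15)
    blu=near&(abs(h[:,0].astype(int)-111)<10)&(h[:,1]>120)&(A[:,2]>30)&(A[:,2]<46)
    for nm,m in(('bar',met),('red',red),('block top',blu)):
        if m.sum()>8: q=np.c_[d[m]@X,d[m]@Yd,A[m,2]];print(n,nm,m.sum(),'along/across/z lo',np.percentile(q,3,axis=0).round(1),'med',np.median(q,0).round(1),'hi',np.percentile(q,97,axis=0).round(1))
E
python3 m9.py;python3 -c "
from fin import *
go(P+[0,0,26],M)"
```

```text
19.8167 [ 421.9640406  -165.90305578   88.72693995] [ 0.67891005 -0.52704775 -0.31311863  0.40405265] [-0.49815654 -0.03563275 -1.40967221] 0.5013016243961309
cam [ 605.09670055 -119.25513266  116.88922825] [-0.94263306 -0.24244722 -0.22948261]
bar pred [ 468.7 -153.9   54.8]
scene bar 48 along/across/z lo [12.4 -8.7 59.5] med [24.6  2.6 63.6] hi [38.2 10.8 69.5]
scene red 63 along/across/z lo [-20.5  -5.7  78.8] med [ -4.2   3.6 117.5] hi [ 26.7  10.6 125.6]
scene block top 121 along/across/z lo [-40.4 -21.3  30.9] med [27.7 14.9 35.2] hi [47.8 23.1 40.4]
top bar 18 along/across/z lo [-31.8 -12.   55.4] med [ -2.2 -10.1  65. ] hi [23.7 -3.1 71.2]
top red 34 along/across/z lo [-15.9  -6.8 119. ] med [  2.2  -2.2 123.2] hi [ 19.6   3.  128.5]
top block top 68 along/across/z lo [-36.1 -24.8  30.5] med [  4.4 -19.3  37.4] hi [39.6 17.7 43.9]
wrist bar 4490 along/across/z lo [-31.3  -4.8  55.6] med [ 1.   8.1 65.1] hi [33.1  9.7 73.7]
wrist red 7171 along/across/z lo [-19.5   3.4  78.1] med [  0.5   4.8 100.5] hi [ 20.6   6.1 121.6]
wrist block top 6889 along/across/z lo [-44.1 -20.   30.4] med [-1.  15.4 37.1] hi [42.2 20.6 39.4]
at [ 422.2 -165.9   89. ] F [-0.7 -0.7 -2.4] w 0.499 j [-0.191, 0.756, 1.057, -0.522, 2.286, 0.989]
shift m [-0.0006, 0.0001, -0.001] rotvec deg [0.04, 0.1, 0.02]
```

Bar and slot agree to within about 2 mm in all three views, inside the ±4 mm clearance. I lower gently.

arm_command(
  increments=[
    [[-0.0006, 0.0005, -0.003], [0, 0, 0], 0.03],
    [[-0.0006, 0.0005, -0.006], [0, 0, 0], 0.03],
    [[-0.0006, 0.0005, -0.009], [0, 0, 0], 0.03],
    [[-0.0006, 0.0005, -0.012], [0, 0, 0], 0.03],
    [[-0.0006, 0.0005, -0.014], [0, 0, 0], 0.03],
    [[-0.0006, 0.0005, -0.016], [0, 0, 0], 0.03],
    [[-0.0006, 0.0005, -0.016], [0, 0, 0], 0.03],
  ],
)

```text
time_s: 20.55
position: [421.3, -165.4, 72.5]
eef_rot: [0.679, -0.527, -0.313, 0.404]
ft_force: [0.5, -0.3, -2.1]
width: 0.5
```

arm_command(
  increments=[
    [[0, 0, -0.0015], [0, 0, 0], 0.03],
    [[0, 0, -0.003], [0, 0, 0], 0.03],
    [[0, 0, -0.0045], [0, 0, 0], 0.03],
    [[0, 0, -0.006], [0, 0, 0], 0.03],
    [[0, 0, -0.006], [0, 0, 0], 0.03],
  ],
)

```text
time_s: 20.97
position: [421.2, -165.4, 66.1]
eef_rot: [0.679, -0.527, -0.313, 0.404]
ft_force: [-0.6, -0.7, -2.0]
width: 0.498
```

arm_command(
  increments=[
    [[0, 0, -0.001], [0, 0, 0], 0.03],
    [[0, 0, -0.002], [0, 0, 0], 0.03],
    [[0, 0, -0.003], [0, 0, 0], 0.03],
    [[0, 0, -0.0035], [0, 0, 0], 0.03],
    [[0, 0, -0.0035], [0, 0, 0], 0.03],
  ],
)

```text
time_s: 21.38
position: [421.3, -165.4, 63.4]
eef_rot: [0.679, -0.527, -0.313, 0.404]
ft_force: [-0.3, -0.5, 3.6]
width: 0.501
```

Light contact at the expected height, so the bar is on the slot floor. I release.

arm_command(
  increments=[
    [[0, 0, 0.0005], [0, 0, 0], 0.05],
    [[0, 0, 0.0005], [0, 0, 0], 0.055],
    [[0, 0, 0.0005], [0, 0, 0], 0.06],
    [[0, 0, 0.0005], [0, 0, 0], 0.066],
    [[0, 0, 0.0005], [0, 0, 0], 0.066],
    [[0, 0, 0.0005], [0, 0, 0], 0.066],
  ],
)

```text
time_s: 21.88
position: [421.3, -165.4, 63.8]
eef_rot: [0.679, -0.527, -0.313, 0.404]
ft_force: [-0.8, 0.1, -0.3]
width: 0.775
```

```bash
python3 st.py; python3 m9.py
```

```text
21.88 [ 421.26 -165.37   63.76] yaw -75.64 tilt [-0.8514 -0.2184] F [-0.81  0.09 -0.25] M [ 0.098 -0.409 -0.012] 0.7746782450183836
bar pred [ 468.  -153.4   29.8]
scene bar 36 along/across/z lo [ 17.5 -15.5  32.2] med [26.6 -1.3 37.2] hi [36.2  8.7 40.7]
scene red 56 along/across/z lo [-22.4  -4.8  65. ] med [-0.7  3.4 92.5] hi [ 25.2   8.8 100.2]
scene block top 95 along/across/z lo [-39.  -21.9  31.4] med [34.8  3.6 35.4] hi [47.9 22.6 39.4]
top bar 43 along/across/z lo [-25.4 -11.7  28.7] med [-0.5 -7.6 39.7] hi [37.4  7.5 47.9]
top red 30 along/across/z lo [-17.   -6.4  91.2] med [ 1.2 -1.6 97. ] hi [ 19.1   3.1 106.1]
top block top 90 along/across/z lo [-33.8 -24.4  31.1] med [  6.2 -17.5  38.5] hi [43.1 18.7 44.2]
wrist bar 2812 along/across/z lo [-31.9  -7.2  37.7] med [ 0.9  4.7 41.1] hi [34.5 10.  49.1]
wrist red 7124 along/across/z lo [-19.2   3.6  52.2] med [ 0.9  5.1 74.4] hi [20.6  6.3 95.7]
wrist block top 4928 along/across/z lo [-44.  -17.9  30.4] med [-1.  20.  36.9] hi [43.1 21.4 39.3]
```

Seated: grip top at z≈96, upright, in the slot. I back straight out along the tool axis, then up.

arm_command(
  increments=[
    [[0.0085, 0.0022, 0.0048], [0, 0, 0], 0.07],
    [[0.0255, 0.0066, 0.0143], [0, 0, 0], 0.07],
    [[0.0425, 0.0109, 0.0239], [0, 0, 0], 0.07],
    [[0.06, 0.0154, 0.0336], [0, 0, 0], 0.07],
    [[0.08, 0.0205, 0.0448], [0, 0, 0], 0.07],
    [[0.1, 0.0257, 0.056], [0, 0, 0], 0.07],
    [[0.1, 0.0257, 0.08], [0, 0, 0], 0.07],
    [[0.1, 0.0257, 0.11], [0, 0, 0], 0.07],
    [[0.1, 0.0257, 0.14], [0, 0, 0], 0.07],
    [[0.1, 0.0257, 0.14], [0, 0, 0], 0.07],
  ],
)

```text
time_s: 22.87
position: [522.3, -139.6, 209.9]
eef_rot: [0.68, -0.53, -0.309, 0.402]
ft_force: [-0.1, -0.7, 1.6]
width: 0.818
```

```bash
python3 st.py
python3 - <<'E'
from h import *
import pickle
a,b0=pickle.load(open('s.pkl','rb'))
uv=np.argwhere(np.ones((384,512)))[:,::-1];X=np.array([.249,-.969]);Y=np.array([.969,.249])
for n,c0 in(('scene',a),('top',b0)):
    for nm,c in(('start',c0),('now',capture(n))):
        h=cv2.cvtColor(c['pixels'],cv2.COLOR_BGR2HSV).reshape(-1,3);A=by_depth(c,uv);d=A[:,:2]-[468,-154]
        m=(np.hypot(*d.T)<45)&((h[:,0]<8)|(h[:,0]>172))&(h[:,1]>130)&(A[:,2]>40)
        print(n,nm,m.sum(),'px',uv[m].mean(0).round(1),'xyz',A[m].mean(0).round(1),'z rng',np.percentile(A[m,2],[3,97]).round(0))
        if nm=='now':
            df=np.abs(c['pixels'].astype(int)-c0['pixels'].astype(int)).max(2)>60
            k,l,st,ce=cv2.connectedComponentsWithStats(cv2.morphologyEx(df.astype(np.uint8),2,np.ones((2,2))))
            print(n,'changed blobs',[(ce[i].round(0).tolist(),int(st[i,4])) for i in range(1,k) if st[i,4]>15])
E
```

```text
22.87 [ 522.34 -139.55  209.94] yaw -75.7 tilt [-0.8465 -0.2186] F [-0.15 -0.69  1.64] M [ 0.017 -0.389  0.021] 0.8182361776682135
scene start 118 px [224.1 230.9] xyz [ 474.6 -159.2   79.6] z rng [54. 96.]
scene now 126 px [224.  230.8] xyz [ 473.8 -158.9   79.2] z rng [54. 97.]
scene changed blobs [([163.0, 20.0], 990), ([100.0, 58.0], 1427), ([254.0, 71.0], 448), ([213.0, 81.0], 1180), ([40.0, 79.0], 16), ([250.0, 157.0], 4378), ([18.0, 100.0], 451), ([186.0, 103.0], 68), ([180.0, 111.0], 34), ([153.0, 116.0], 58), ([150.0, 135.0], 56), ([39.0, 148.0], 667), ([209.0, 160.0], 273), ([286.0, 157.0], 20), ([301.0, 161.0], 20), ([309.0, 168.0], 143), ([61.0, 176.0], 78), ([188.0, 173.0], 96), ([340.0, 181.0], 126), ([22.0, 177.0], 82), ([34.0, 175.0], 16), ([133.0, 210.0], 3599), ([340.0, 190.0], 54), ([31.0, 192.0], 138), ([307.0, 197.0], 136), ([332.0, 196.0], 39), ([351.0, 205.0], 358), ([217.0, 202.0], 24), ([34.0, 239.0], 176), ([253.0, 239.0], 25), ([293.0, 282.0], 918), ([262.0, 291.0], 16)]
top start 32 px [292.9 192.4] xyz [ 466.5 -154.6   97. ] z rng [ 91. 105.]
top now 32 px [292.6 192.7] xyz [ 465.7 -153.6   96.1] z rng [ 90. 103.]
top changed blobs [([272.0, 159.0], 5441), ([253.0, 85.0], 211), ([310.0, 156.0], 20), ([209.0, 293.0], 1486), ([340.0, 306.0], 8208), ([250.0, 328.0], 1987), ([460.0, 316.0], 152), ([279.0, 341.0], 95), ([218.0, 344.0], 98), ([197.0, 346.0], 46), ([239.0, 369.0], 165)]
```

The spanner is back within about 1 mm of its starting place in both views, upright and released. The arm is clear. Handing in.

```bash
python3 -c "
from h import *
print(hand_in())"
```

```text
the job is handed in; nothing more can be done
None
```

The ring is turned home and the spanner is back in its seat, released. I lost hold of the spanner once, after the ring reached its stop. I handed in at about 23 s; no verdict was reported.

**Ring:** Both pins went fully into two opposite holes with about 2 N of contact. I turned the ring clockwise against a steady 0.2 N·m until torque rose to 0.33 N·m and the ring stopped following. With the pins still in, its measured angle was about 0.88 rad. After the slip it measured about 0.90 rad, and the red mark lined up with the white line in a later picture.

**What went wrong:** On one more small turn to confirm the stop, the spanner slipped out of the fingers and tipped over on the jar. Two cameras then showed the real fingertips ending about 39 mm short of the reported TCP, so my first grip had held only by the tips. I did not measure the contact force between spanner and jar during the slip. The tool force was about 1 N just after it.

**Recovery:** I re-gripped the spanner by the edges of its red grip, turned it upright, and lowered it into the seat until it touched lightly (about 6 N).

**Last checks:**
- **Spanner:** its grip is within about 1 mm of its starting place in both the scene and top views, at its starting height and upright, and the fingers are clear of it.
- **Other objects:** I did not measure the bystanders one by one; the before/after image comparison was dominated by the arm and its shadows.
- **Readings that disagreed:** two wrist-camera estimates of the held spanner differed by about 4 mm. One was taken while the arm was still settling, so I corrected for it before placing.

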